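# Shim the rocking balance level, then load its pan

### The job

The laboratory balance has lost the rubber of its front left foot and rocks on that corner. Push the orange wedge under the short foot until the balance stands level and firm on all four corners, with the wedge tight and nothing left to rock, and let go of the wedge. Then set the uncovered conical flask gently upright in the middle of the pan. Do not shove the balance out of its place, and knock nothing over.

Things in the scene. Friction and masses are not known exactly. Their poses are not given: they have to be found in the camera images.
- balance: Compact top-loading balance, light shell on a dark base, 170 (x) x 190 (y) x 70 mm high, about 3 kg, loose on the bench. Origin: on the bench under its middle when level; x points from its front (sloping console with display, 40 mm high at the front edge) to its back, y to its left, z up. Rubber feet, rounded below, at (68, 74), (68, -74), (-60, -74) mm; underside 16 mm above the bench when level.
- short_corner (a point): Front left corner: point on the base's underside, (-60, 74, 16) mm in the balance's frame, 25 mm behind the front edge, 21 mm inside the left side. Straight below it is only a bare steel screw, 3 to 9.5 mm too short (unknown, and it does not turn), ending in a smooth dome of 14 mm radius: a thin tip slid along the bench rides under it. The balance leans on it, 1.5 to 6 degrees off, with 1 to 3 N.
- rear_right_foot (a point): Underside of the rear right foot, (68, -74, 0) mm in the balance's frame. It hangs in the air while the balance leans. As the wedge lifts the short corner it comes down; from then on the push that the wedge needs rises within some 10 mm of travel from the 0.5 to 3 N of the easy slide by 3 to 8 N (wedge tight, all corners bearing). Pushed on, the other rear foot lifts, or the balance slides.
- bubble (a point): Centre of a round bubble level, 21 mm across, at the right of the console: its pale bubble swims to the high side and stands in the dark ring when the balance is level.
- pan (a point): Centre of the top of the round steel pan, 112 mm across, 22 mm behind the balance's middle and 70 mm above the bench when level. Axes as the balance's.
- wedge: Orange smooth plastic wedge lying on its flat underside, 121 mm long, 24 mm wide, 45 g. Origin: on the underside, below the middle of its grip; x points to the thin tip, z up. The top slopes straight from 14 mm thick (11.5 mm ahead of the origin) down to 1.5 mm at the tip (108 mm ahead). It does not slip back once it carries load.
- wedge_grip (a point): Point inside the wedge's upright ribbed grip, 33 mm above the underside. The grip is a block 24 mm long (x), 20 mm wide (y); its top is 44 mm above the underside and 14 mm of solid wedge lies below it.
- wedge_tip (a point): Middle of the wedge's thin edge, at its underside, 108 mm ahead of the grip.
- flask: The uncovered 50 ml conical flask with amber broth, 52 mm across the foot, 85 mm high, about 70 g. Origin: centre of its underside. (Other flasks are wrapped in foil or stand on the stirrer.)
- flask_mid (a point): The same flask, point on its axis half-way up (42.5 mm above its underside). Its neck is 30 to 35 mm across between the fingers, from 60 mm above its underside to the rim at 85 mm; grasp the neck from above.
- foil_c: Bystander: foil-wrapped flask, 143 mm high, loose, behind and to the left of the balance. Origin: centre of its underside.
- foil_7: Bystander: foil-wrapped flask, 137 mm high, loose, behind and to the right of the balance. Origin: centre of its underside.
There are look-alikes about, which are no part of the job. Leave any pink or yellow look-alike of the flask alone.

How it is judged:
By the outcome, as a careful person would: the job done as asked, in the order asked, and still so for the second after the job is handed in, with the robot touching nothing.
It also fails if it takes over 72 s, if anything falls off the work surface, if the arm or the gripper's body presses on something with over 40 N, if the wrist force passes 120 N, or if a joint passes its speed limit or range.

### The arm

A 6-joint arm with a two-finger parallel gripper is mounted at the origin on a cart in front of the work surface, level with it; the furniture and walls round the work are solid. World frame = base frame: x ahead of the robot, y to its left, z up, the work surface at z = 0. Lengths are in mm, angles in rad, forces in N, time in s.
With the tool pointing down it reaches from about 325 to 1000 mm from the base axis. Payload 5.1 kg.
Tool frame: the origin (TCP) lies on the mounting face of the last link; the fingertips stand 173 mm ahead of it and the grasp point (between the pads) lies 155 mm ahead of it; z points along the fingers, y is the direction in which the jaws open and shut (so a half turn about z gives the same grasp; the last joint's range is limited). The gripper opens to 85 mm and grips with 20 to 120 N. Pads are 22 mm wide; open, the fingers measure 114 mm over their backs; the gripper's body (76 mm by 85 mm) begins 54 mm behind the grasp point. The pads swing forward as they close: fully open they stand 13 mm farther back than shut.
Start: joints at [-1.384, 0.124, 1.65, -0, 1.367, -0.083], TCP at [173.218, -626.484, 404.722] pointing down, gripper open.
Joint ranges: [-2.61, 2.61], [-1.02, 2.33], [0.03, 2.71], [-1.35, 4.49], [0.32, 2.68], [-2.91, 2.91]. Speed limits (rad/s): [2.57, 2.57, 3.14, 3.14, 3.14, 3.14].

### API

Orientations are given as a unit quaternion [w, x, y, z].
In Python, from workcell import * gives the robot as it stands.
- The arm moves only by the tool apply_moves, never from a script. Its argument "deltas" is a list of rows, each a list of 2 entries, a list of its own where there are three numbers: the shift along the tool's x, y, z in m, then the turn about the tool's z in rad. A call has 1 to 5 rows; each row is the pose to reach, as a shift and turn from the pose measured when the call began, along the tool's axes at that moment; what a row does not reach only later rows make up. A row lasts 1/10 s, in which the tool goes at most 50 mm and 8.59 degrees, less where a joint would pass 70% of its speed; a pose out of reach is approached as far as the arm can. A call with a gripper value outside its range is refused whole. "gripper" is the opening, from 0 (shut) to 1 (fully open), set as the call begins (left out, the last holds). The fingers move at their own pace and stop on an object; "force" is the grip in N (left out, the last holds). Time passes only in rows, so rows that repeat a pose let the fingers close. It gives the time, the measured TCP pose, the force and the opening at its end, in the units of the state.
- state(): the state, without advancing time (a new reading comes with each control period).
- snapshot(name): name is "scene" or "top"; returns a dict with "img" (420x560x3 uint8, red, green, blue), "fov_y" (degrees; the focal length in pixels is half the picture's height over the tangent of half this angle, whatever the lens; pixels are square), "cx", "cy" (the principal point, pixels), "k1" (the pictures are not rectified: a ray, as slopes to the right and down, at radius r is drawn at 1 + k1 r^2 times it, then the intrinsics apply), "extrinsics" (4x4, takes a point from world to camera coordinates). Camera axes: x right, y down, z forward; pixel columns grow to the right and rows downward; lengths in mm; the calibration is good to about 2 mm. A picture is of the moment at which its call begins. There is no depth.
- hand_in(): hands the job in, once; it reports no verdict.
The state is a dict: "t": time; "joints": joint angles; "qd": joint speeds; "tau": joint torques, N m; "tool_pos": TCP position; "orientation": TCP orientation; "wrist_force": force on the tool from outside, world axes, zero at the start; "moment": the same for the moment, N m; "finger_gap": opening from 0.0 (shut) to 1.0 (fully open).
Only numpy, scipy, OpenCV 4.12 (cv2) and the standard library are available. Lean on these libraries where they do the work, as an engineer would, in place of code of your own. Each camera call takes 0.05 s, during which the arm holds its last target.

## Working session

There is one attempt and no reset: what is moved stays moved. The work goes in short steps, Python scripts to look and compute and a tool call to move; the robot and the scene stay as the last step left them, time stands still between calls to the robot, and variables do not carry over. Pictures are saved under pics/ and viewed, and the job is handed in when it is done.

Besides the shell and the picture viewer there is one more tool, called after ">>>" by a JSON object that holds its "op" and its "data". apply_moves: Moves the arm, as the interface text tells. Its arguments: {"type":"object","properties":{"deltas":{"type":"array"},"gripper":{"type":"number"},"force":{"type":"number"}},"required":["deltas"]}

```bash
ls; mkdir -p pics
python3 - <<'E'
from workcell import *
import cv2, json
print(state())
for n in ("scene","top"):
    s=snapshot(n); cv2.imwrite(f"pics/{n}0.png",s["img"][:,:,::-1])
    print(n,s["fov_y"],s["cx"],s["cy"],s["k1"],s["extrinsics"])
E
```

```text
pics
{'t': 0.0, 'joints': array([-1.38358932e+00,  1.24496117e-01,  1.65171649e+00, -2.42237610e-05,
        1.36751959e+00, -8.26061985e-02]), 'qd': array([ 2.67386708e-04, -2.48435839e-04,  1.16861243e-03, -1.31258265e-04,
        9.07637473e-04,  3.51399421e-05]), 'tau': array([-2.73735735e-03, -4.23628628e+01, -3.65454555e+01, -1.44849682e-04,
        7.04764781e-03, -1.24311910e-05]), 'tool_pos': array([ 173.17457229, -626.23109394,  403.43334105]), 'orientation': array([-1.06768700e-03,  9.90913000e-01,  1.34500121e-01, -6.77675480e-05]), 'wrist_force': array([ 0.26352305, -0.95846253, -0.34184167]), 'moment': array([ 0.0035822 , -0.0120908 ,  0.02293822]), 'finger_gap': 1.0043160280071683}
scene 47.11592736798427 276.9090417089808 213.01191016043217 -0.1697691472647243 [[-8.58921504e-01 -5.11601628e-01  2.27513686e-02  5.05290791e+02]
 [-3.40310530e-01  5.37016786e-01 -7.71881931e-01  2.55062532e+02]
 [ 3.82678186e-01 -6.70728519e-01 -6.35358686e-01  1.21353398e+03]
 [ 0.00000000e+00  0.00000000e+00  0.00000000e+00  1.00000000e+00]]
top 50.99856380792501 285.05313788110044 208.94946420965599 -0.13478731064174107 [[-2.19982223e-02 -9.99677423e-01 -1.26936392e-02  2.01067045e+01]
 [-9.92333115e-01  2.33776175e-02 -1.21360931e-01  6.04486564e+02]
 [ 1.21618530e-01  9.92659378e-03 -9.92527277e-01  1.06789226e+03]
 [ 0.00000000e+00  0.00000000e+00  0.00000000e+00  1.00000000e+00]]
```

View pics/scene0.png

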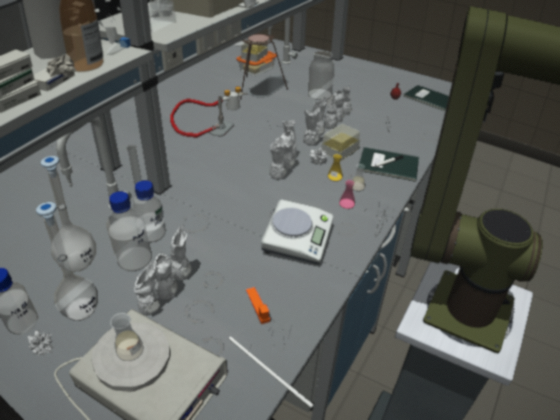

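View pics/top0.png

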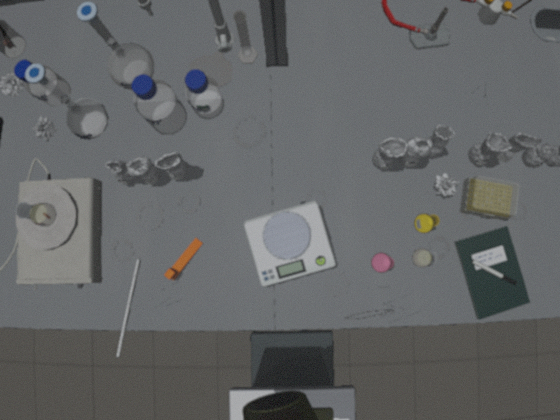

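```bash
cat > h.py <<'E'
import numpy as np, cv2
from workcell import *
def cam(s):
    f=s["img"].shape[0]/2/np.tan(np.radians(s["fov_y"]/2)); return f
def ray(s,u,v):
    f=cam(s); d=np.array([(u-s["cx"])/f,(v-s["cy"])/f]); rd=np.hypot(*d); r=rd
    for _ in range(50): r=rd/(1+s["k1"]*r*r)
    d=d*(r/rd if rd>0 else 1)
    E=np.array(s["extrinsics"]); R=E[:3,:3]; o=-R.T@E[:3,3]; w=R.T@np.array([d[0],d[1],1]); return o,w/np.linalg.norm(w)
def onz(s,u,v,z):
    o,w=ray(s,u,v); return o+w*(z-o[2])/w[2]
def tri(r1,r2):
    (a,u),(b,v)=r1,r2
    t=np.linalg.lstsq(np.stack([u,-v],1),b-a,rcond=None)[0]
    p,q=a+t[0]*u,b+t[1]*v; return (p+q)/2,np.linalg.norm(p-q)
def proj(s,p):
    E=np.array(s["extrinsics"]); c=E[:3,:3]@np.array(p)+E[:3,3]; d=c[:2]/c[2]; d=d*(1+s["k1"]*d@d); f=cam(s)
    return d*f+[s["cx"],s["cy"]]
def crop(s,x,y,w,h,k,name):
    im=s["img"][y:y+h,x:x+w,::-1]; cv2.imwrite("pics/"+name,cv2.resize(im,None,fx=k,fy=k,interpolation=cv2.INTER_CUBIC))
E
python3 - <<'E'
from h import *
s=snapshot("scene"); t=snapshot("top")
crop(t,140,190,320,110,2.5,"t1.png"); crop(s,240,130,180,140,4,"s1.png"); crop(t,160,190,180,110,4,"t2.png")
crop(s,235,190,110,140,4,"s2.png")
np.savez("first.npz",s=s["img"],t=t["img"])
E
```

```text
(no output)
```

View pics/s1.png

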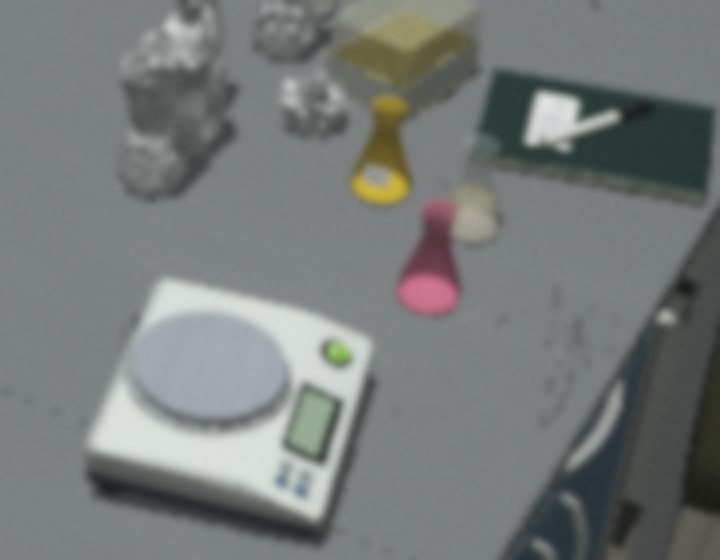

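View pics/t1.png

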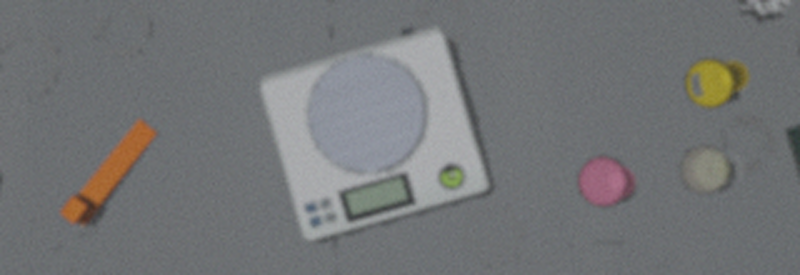

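View pics/t2.png

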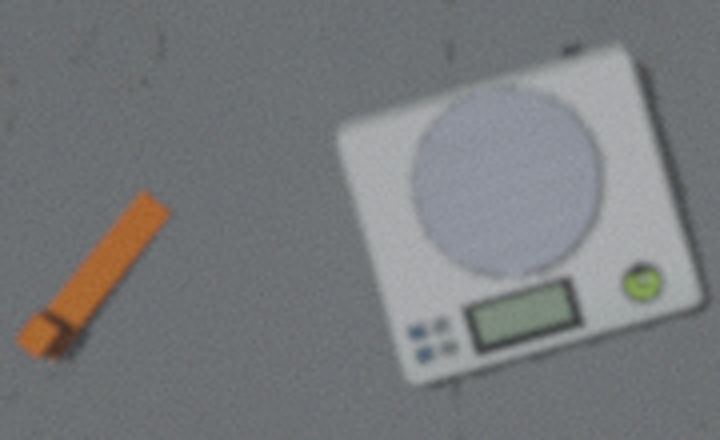

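View pics/s2.png

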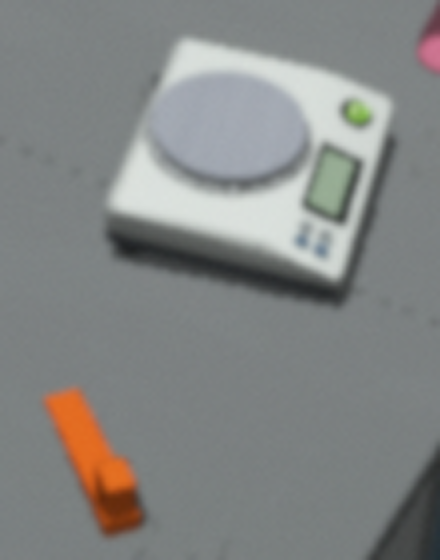

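Run:
```python
from h import *
s=snapshot("scene"); t=snapshot("top")
def wm(sn,box):
    x,y,w,h=box; im=sn["img"][y:y+h,x:x+w].astype(int)
    m=((im[...,0]>im[...,2]+70)).astype(np.uint8)
    n,l,st,c=cv2.connectedComponentsWithStats(m); i=1+np.argmax(st[1:,4]); m=(l==i).astype(np.uint8)
    return m,(x,y)
for nm,sn,box in (("top",t,(150,220,70,70)),("scene",s,(230,270,60,70))):
    m,o=wm(sn,box); c=max(cv2.findContours(m,0,cv2.CHAIN_APPROX_NONE)[0],key=cv2.contourArea)
    print(nm,m.sum(),cv2.minAreaRect(c+np.array(o)), cv2.boxPoints(cv2.minAreaRect(c+np.array(o))).tolist())
    im=sn["img"][o[1]:o[1]+m.shape[0],o[0]:o[0]+m.shape[1],::-1]
    cv2.imwrite(f"pics/w_{nm}.png",cv2.resize(im,None,fx=8,fy=8,interpolation=cv2.INTER_CUBIC))
# balance white mask corners, top view
im=t["img"].astype(int)[190:300,235:345]; m=(im.min(2)>135).astype(np.uint8)
m=cv2.morphologyEx(m,cv2.MORPH_CLOSE,np.ones((9,9)))
c=max(cv2.findContours(m,0,cv2.CHAIN_APPROX_NONE)[0],key=cv2.contourArea)
print(cv2.contourArea(c), (cv2.boxPoints(cv2.minAreaRect(c))+[235,190]).tolist())
print((cv2.approxPolyDP(c,6,True)[:,0]+[235,190]).tolist())
cv2.imwrite("pics/b_top.png",cv2.resize(t["img"][190:300,235:345,::-1],None,fx=5.4,fy=5.4,interpolation=cv2.INTER_CUBIC))
cv2.imwrite("pics/b_scene.png",cv2.resize(s["img"][190:270,250:345,::-1],None,fx=7,fy=7,interpolation=cv2.INTER_CUBIC))
```

```text
top 328 ((186.87803649902344, 254.90245056152344), (8.74573040008545, 37.79405212402344), 38.65980529785156) [[171.65853881835938, 266.92681884765625], [195.26828002929688, 237.41464233398438], [202.0975341796875, 242.87808227539062], [178.48779296875, 272.3902587890625]]
scene 391 ((258.7865295410156, 303.899658203125), (37.938865661621094, 12.384501457214355), 64.98310089111328) [[245.1533203125, 289.3284912109375], [256.3759460449219, 284.09124755859375], [272.41973876953125, 318.4708251953125], [261.1971130371094, 323.70806884765625]]
4992.5 [[242.45540618896484, 221.7484130859375], [315.9776916503906, 200.12420654296875], [335.0382080078125, 264.929931640625], [261.5159225463867, 286.55413818359375]]
[[315, 202], [245, 222], [262, 285], [334, 264]]
```

View pics/w_top.png

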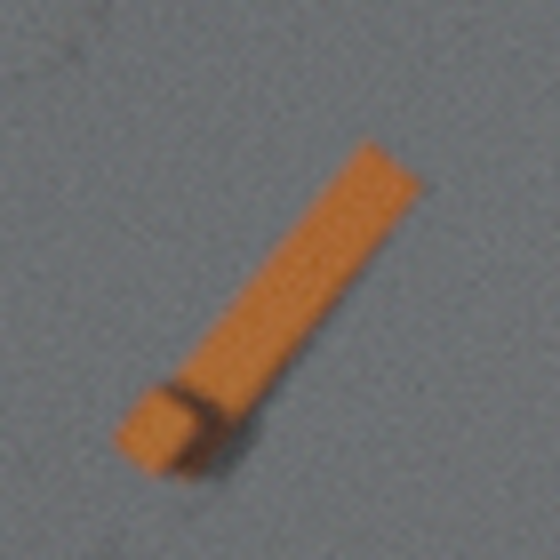

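View pics/w_scene.png

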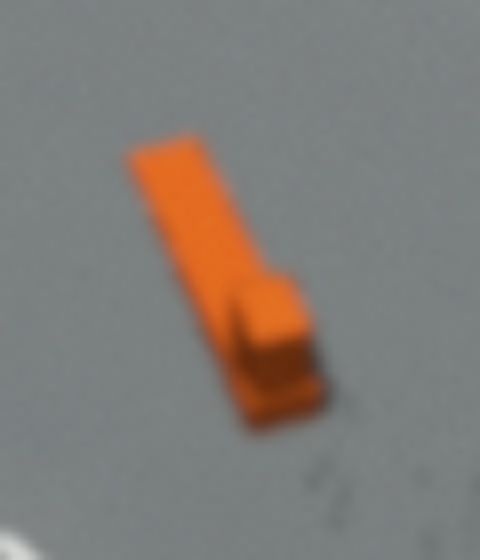

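View pics/b_top.png

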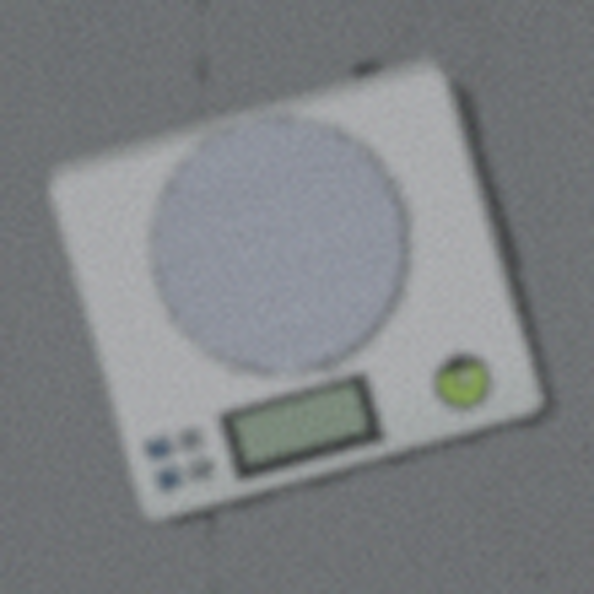

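View pics/b_scene.png

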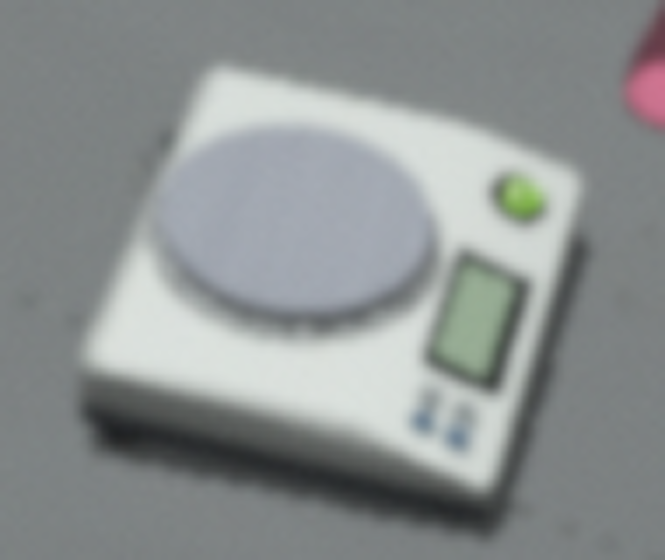

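```bash
cat > meas0.py <<'E'
from h import *
s=snapshot("scene"); t=snapshot("top")
def px(x,y,k,ox,oy): return ((x+.5)/k-.5+ox,(y+.5)/k-.5+oy)
W=lambda x,y:px(x,y,8,150,220); WS=lambda x,y:px(x,y,8,230,270)
BT=lambda x,y:px(x,y,5.4,235,190); BS=lambda x,y:px(x,y,7,250,190)
tt=W(395,163); ts=WS(164,146); gt=W(163,430); gs=WS(275,310)
print("tip", onz(t,*tt,1), onz(s,*ts,1), tri(ray(t,*tt),ray(s,*ts)))
print("grip", onz(t,*gt,44), onz(s,*gs,44), tri(ray(t,*gt),ray(s,*gs)))
for n,a,b in (("FL",BT(148,520),BS(490,498)),("FR",BT(548,408),BS(583,178)),("BR",BT(438,62),BS(215,68)),("BL",BT(50,178),BS(85,365)),("pan",BT(281,245),BS(299,219)),("bub",BT(463,382),BS(520,196))):
    print(n,tri(ray(t,*a),ray(s,*b)))
E
python3 meas0.py
```

```text
tip [533.57752923 231.56189145   1.        ] [533.03695231 230.94126615   1.        ] (array([533.22055011, 231.32081167,   1.35359962]), np.float64(0.7456248831805454))
grip [449.38610752 296.15524384  44.        ] [447.09784763 300.2333022   44.        ] (array([449.13444565, 297.27254358,  39.6544553 ]), np.float64(0.37191831985722046))
FL (array([413.75065088,  67.91145458,  26.83392976]), np.float64(1.0901672498798356))
FR (array([ 462.18131835, -116.60133182,   37.75763434]), np.float64(1.2475036273769593))
BR (array([619.39492806, -69.55764882,  62.76767977]), np.float64(0.15061947722323166))
BL (array([572.3409575 , 109.20517997,  51.37220029]), np.float64(1.7892171156816328))
pan (array([537.23060182,   3.49090582,  67.06104688]), np.float64(0.5846649437948731))
bub (array([474.58305627, -77.30862841,  50.01737288]), np.float64(0.3465504170170016))
```

```bash
cat > bal.py <<'E'
from h import *
from scipy.optimize import least_squares
from scipy.spatial.transform import Rotation as Ro
A=np.array([68,74,0.]);B=np.array([-60,-74,0.]);u=(A-B)/np.linalg.norm(A-B)
def bw(q,p):
    x,y,yaw,g=q
    p=np.asarray(p,float); p=B+Ro.from_rotvec(-u*g/96.8).apply(p-B)
    # sign: FL goes down
    return Ro.from_euler("z",yaw).apply(p)+[x,y,0]
E
python3 - <<'E'
from bal import *
print(bw([0,0,0,5],[-60,74,0]))
obs=dict(FL=[413.75,67.9,26.8],FR=[462.2,-116.6,37.8],BR=[619.4,-69.6,62.8],BL=[572.3,109.2,51.4],pan=[537.2,3.5,67.06])
def res(q):
    x,y,yaw,g,h,m=q
    M=dict(FL=[-85+m,95-m,40],FR=[-85+m,-95+m,40],BR=[85-m,-95+m,h],BL=[85-m,95-m,h],pan=[22,0,70])
    return np.concatenate([bw(q[:4],M[k])-obs[k] for k in obs])
r=least_squares(res,[520,0,.26,8,60,1]); print(r.x, np.round(r.fun.reshape(-1,3),1))
for n,p in (("short",[-60,74,0]),("short16",[-60,74,16]),("short tip",[-60,74,r.x[3]])): print(n,bw(r.x[:4],p))
print("level",bw([*r.x[:3],0],[-60,74,0]), bw([*r.x[:3],0],[22,0,70]))
E
```

```text
[-59.90233624  73.91553404  -4.99852486]
[ 5.21202608e+02 -4.43091788e+00  2.61933502e-01  9.53727159e+00
  5.15516633e+01  1.63109364e+00] [[-0.2 -2.3  0.5]
 [-0.9  2.1  1.5]
 [ 1.4 -1.   0.4]
 [ 0.7  0.4 -0.2]
 [-1.   0.8  3.9]]
short [444.509496    51.30340606  -9.52327385]
short16 [443.09309158  51.98957781   6.3991307 ]
short tip [ 4.43665206e+02  5.17124190e+01 -3.22553175e-02]
level [444.08694615  51.50810873   0.        ] [542.45221234   1.26595105  70.        ]
```

```bash
cat > go.py <<'E'
import sys
from h import *
def delta(x,y,z,ang):  # tcp target, tool x angle deg
    st=state(); w,a,b,c=st["orientation"]
    from scipy.spatial.transform import Rotation as Ro
    R=Ro.from_quat([a,b,c,w]).as_matrix(); p=st["tool_pos"]
    d=R.T@(np.array([x,y,z])-p)/1000
    cur=np.degrees(np.arctan2(R[1,0],R[0,0])); turn=(cur-ang+180)%360-180
    return d,np.radians(turn),cur,st
if __name__=="__main__":
    d,t,cur,st=delta(*map(float,sys.argv[1:5]))
    print("delta",np.round(d,4),"turn",round(t,3),"cur ang",round(cur,2),"pos",np.round(st["tool_pos"],1),"F",np.round(st["wrist_force"],2),"gap",round(st["finger_gap"],3),"t",st["t"],"j",np.round(st["joints"],2),"R33")
E
python3 go.py 449 297 300 141.7
```

```text
delta [ 0.5119 -0.8165  0.1048] turn -2.203 cur ang 15.46 pos [ 173.2 -626.5  404.5] F [ 0.36 -0.09  0.01] gap 1.0 t 0.4 j [-1.38  0.12  1.65  0.    1.37 -0.08] R33
```

>>> {"op": "apply_moves", "data": {"deltas": [[[0.026, -0.041, 0.0], -0.11], [[0.052, -0.082, 0.0], -0.22], [[0.078, -0.123, 0.0], -0.33], [[0.104, -0.164, 0.0], -0.44], [[0.13, -0.205, 0.0], -0.55]], "gripper": 1.0}}

```text
t: 0.9
tool_pos: [244.0, -392.4, 404.6]
orientation: [-0.0, 0.916, 0.4, 0.0]
wrist_force: [0.4, -0.8, 0.2]
finger_gap: 0.997
```

```bash
python3 go.py 449 297 300 141.7
```

```text
delta [ 0.6451 -0.3181  0.1047] turn -1.649 cur ang 47.19 pos [ 244.  -392.4  404.6] F [ 0.37 -0.84  0.19] gap 0.997 t 0.9 j [-1.13 -0.31  2.05  0.    1.4  -0.38] R33
```

>>> {"op": "apply_moves", "data": {"deltas": [[[0.043, -0.021, 0.0], -0.12], [[0.086, -0.042, 0.0], -0.24], [[0.129, -0.063, 0.0], -0.36], [[0.172, -0.085, 0.0], -0.48], [[0.215, -0.106, 0.0], -0.6]]}}

```text
t: 1.4
tool_pos: [312.1, -160.8, 405.0]
orientation: [0.001, 0.756, 0.655, 0.0]
wrist_force: [1.2, 0.4, 0.9]
finger_gap: 1.0
```

```bash
python3 go.py 449 297 300 141.7
```

```text
delta [0.4727 0.0699 0.1049] turn -1.046 cur ang 81.79 pos [ 312.1 -160.8  405. ] F [1.2  0.44 0.87] gap 1.0 t 1.4 j [-0.63 -0.62  2.26  0.    1.5  -0.49] R33
```

>>> {"op": "apply_moves", "data": {"deltas": [[[0.046, 0.007, 0.0], -0.12], [[0.092, 0.014, 0.0], -0.24], [[0.138, 0.02, 0.0], -0.36], [[0.184, 0.027, 0.0], -0.48], [[0.23, 0.034, 0.0], -0.6]]}}

```text
t: 1.9
tool_pos: [378.4, 64.1, 405.4]
orientation: [0.002, 0.526, 0.85, 0.001]
wrist_force: [1.1, -0.5, 0.3]
finger_gap: 1.002
```

```bash
python3 go.py 449 297 300 141.7
```

```text
delta [0.1773 0.1667 0.1055] turn -0.44 cur ang 116.48 pos [378.4  64.1 405.4] F [ 1.06 -0.53  0.33] gap 1.002 t 1.9 j [ 0.03 -0.52  2.2  -0.    1.46 -0.43] R33
```

>>> {"op": "apply_moves", "data": {"deltas": [[[0.033, 0.031, 0.01], -0.1], [[0.066, 0.062, 0.02], -0.2], [[0.1, 0.094, 0.03], -0.3], [[0.14, 0.13, 0.045], -0.4], [[0.177, 0.167, 0.06], -0.449]]}}

```text
t: 2.4
tool_pos: [446.1, 289.8, 348.3]
orientation: [0.002, 0.322, 0.947, 0.001]
wrist_force: [1.7, 0.1, 1.1]
finger_gap: 0.998
```

```bash
python3 go.py 448.5 297 250 142.2
```

```text
delta [0.0029 0.0069 0.0983] turn 0.004 cur ang 142.42 pos [446.1 289.8 348.3] F [1.72 0.05 1.13] gap 0.998 t 2.4 j [ 0.48 -0.1   1.97 -0.    1.26 -0.44] R33
```

>>> {"op": "apply_moves", "data": {"deltas": [[[0.003, 0.007, 0.035], 0.004], [[0.003, 0.007, 0.07], 0.004], [[0.003, 0.007, 0.09], 0.004], [[0.003, 0.007, 0.098], 0.004], [[0.003, 0.007, 0.098], 0.004]]}}

```text
t: 2.9
tool_pos: [448.2, 297.0, 249.3]
orientation: [0.002, 0.324, 0.946, -0.0]
wrist_force: [0.3, 0.2, 0.1]
finger_gap: 1.002
```

```bash
python3 go.py 448.5 297 191 142.2
python3 - <<'E'
from h import *
s=snapshot("scene"); crop(s,200,230,140,110,5,"s3.png")
t=snapshot("top"); crop(t,130,200,120,100,5,"t3.png")
E
```

```text
delta [-0.      0.0001  0.0583] turn -0.0 cur ang 142.19 pos [448.2 297.  249.3] F [0.31 0.24 0.07] gap 1.002 t 2.9 j [ 0.49  0.03  2.03 -0.    1.08 -0.42] R33
```

View pics/s3.png

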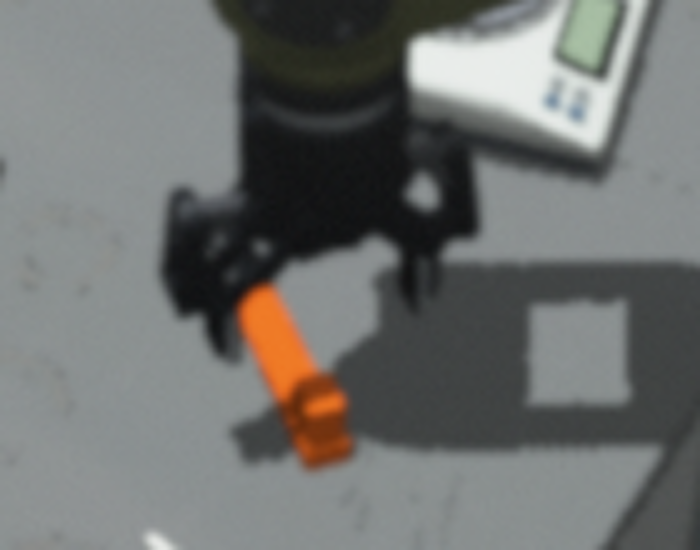

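View pics/t3.png

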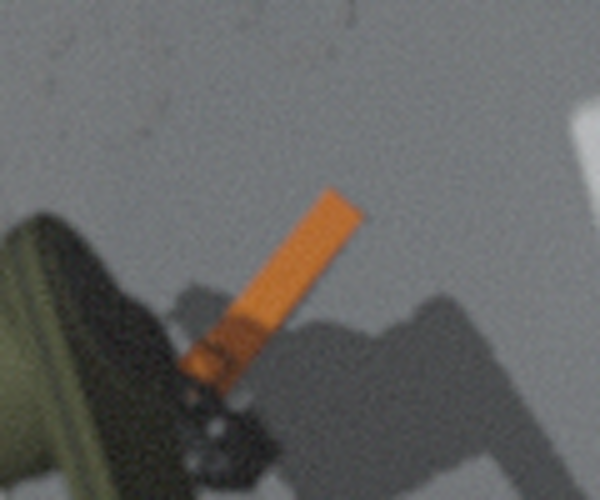

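The fingers hang over the grip, one on either side of it: in the scene crop the fingers are near (220,340) and (410,290) and the grip top is at (322,400). I'm going down.

>>> {"op": "apply_moves", "data": {"deltas": [[[0, 0, 0.025], 0], [[0, 0, 0.048], 0], [[0, 0, 0.058], 0], [[0, 0, 0.058], 0]]}}

```text
t: 3.4
tool_pos: [449.4, 297.2, 193.5]
orientation: [0.003, 0.324, 0.946, 0.001]
wrist_force: [-0.4, 0.0, 0.3]
finger_gap: 0.999
```

>>> {"op": "apply_moves", "data": {"deltas": [[[0, 0, 0], 0], [[0, 0, 0], 0], [[0, 0, 0], 0], [[0, 0, 0], 0], [[0, 0, 0], 0]], "gripper": 0.0, "force": 30}}

```text
t: 3.9
tool_pos: [449.7, 297.4, 194.3]
orientation: [0.003, 0.324, 0.946, 0.002]
wrist_force: [-0.3, 0.4, -0.5]
finger_gap: 0.226
```

```bash
python3 go.py 448.5 297 191 142.2
```

```text
delta [ 0.0007 -0.0011  0.0033] turn -0.001 cur ang 142.17 pos [449.7 297.4 194.3] F [-0.31  0.45 -0.52] gap 0.226 t 3.9 j [ 0.49  0.11  2.05 -0.    0.97 -0.42] R33
```

>>> {"op": "apply_moves", "data": {"deltas": [[[0, 0, -0.015], 0], [[0, 0, -0.02], 0], [[0, 0, -0.02], 0]]}}

```text
t: 4.2
tool_pos: [450.2, 297.7, 216.2]
orientation: [0.004, 0.324, 0.946, 0.003]
wrist_force: [0.4, 0.7, -0.4]
finger_gap: 0.232
```

```bash
python3 go.py 404 199.4 215 105
```

```text
delta [-0.0238 -0.106   0.0005] turn 0.649 cur ang 142.16 pos [450.2 297.7 216.2] F [ 0.44  0.69 -0.42] gap 0.232 t 4.2 j [ 0.49  0.08  2.04 -0.    1.01 -0.42] R33
```

>>> {"op": "apply_moves", "data": {"deltas": [[[-0.005, -0.02, 0.0], 0.13], [[-0.01, -0.045, 0.0], 0.26], [[-0.015, -0.07, 0.0], 0.39], [[-0.02, -0.095, 0.0], 0.52], [[-0.024, -0.106, 0.0], 0.649]]}}

```text
t: 4.7
tool_pos: [402.8, 197.9, 214.8]
orientation: [0.003, 0.611, 0.791, 0.003]
wrist_force: [0.3, 0.0, 0.2]
finger_gap: 0.228
```

>>> {"op": "apply_moves", "data": {"deltas": [[[0, 0, 0], 0], [[0, 0, 0], 0]]}}

```text
t: 4.9
tool_pos: [402.8, 197.9, 214.8]
orientation: [0.003, 0.61, 0.792, 0.003]
wrist_force: [1.1, 0.2, -0.1]
finger_gap: 0.227
```

```bash
python3 go.py 404 199.4 215 105;  python3 - <<'E'
from h import *
s=snapshot("scene"); crop(s,220,200,140,110,5,"s4.png")
t=snapshot("top"); crop(t,170,200,130,100,5,"t4.png")
E
```

```text
delta [ 0.0011  0.0016 -0.0001] turn -0.004 cur ang 104.75 pos [402.8 197.9 214.8] F [ 1.07  0.22 -0.08] gap 0.227 t 4.9 j [ 0.34 -0.13  2.24 -0.    1.01  0.08] R33
```

View pics/s4.png

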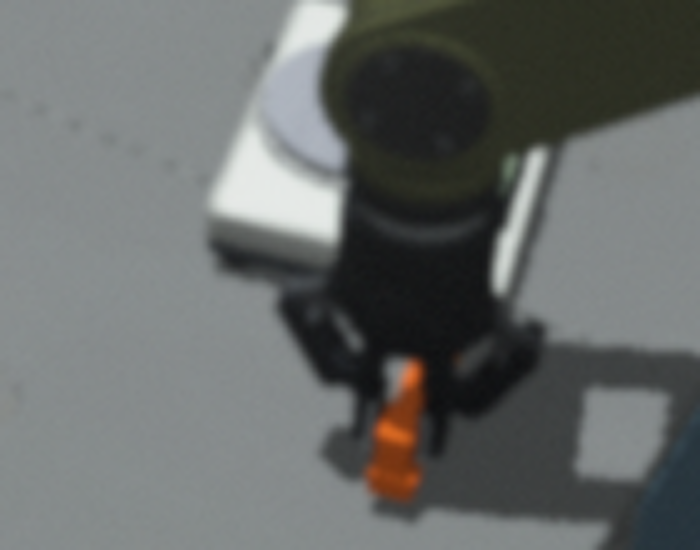

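View pics/t4.png

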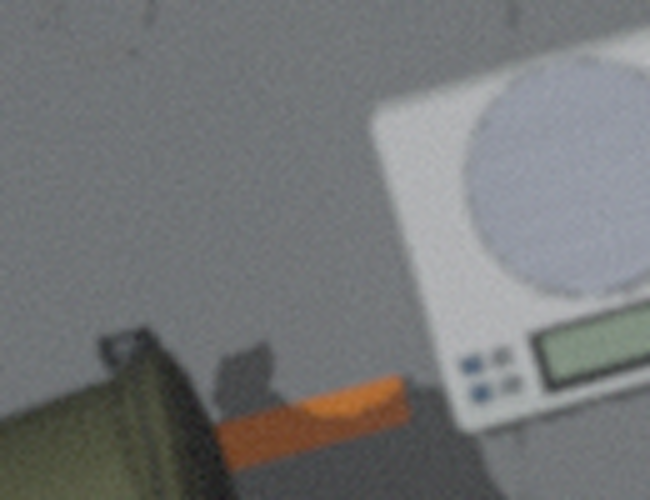

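>>> {"op": "apply_moves", "data": {"deltas": [[[0.001, 0.002, 0.01], -0.004], [[0.001, 0.002, 0.019], -0.004], [[0.001, 0.002, 0.021], -0.004], [[0.001, 0.002, 0.021], -0.004]]}}

```text
t: 5.4
tool_pos: [405.4, 200.4, 194.1]
orientation: [0.003, 0.609, 0.793, 0.003]
wrist_force: [-1.8, 0.7, 5.9]
finger_gap: 0.223
```

```bash
python3 go.py 404 199.4 193 105;  python3 - <<'E'
from h import *
t=snapshot("top"); crop(t,200,260,80,60,10,"t5.png")
E
```

```text
delta [-0.0006 -0.0016  0.0011] turn 0.0 cur ang 105.03 pos [405.4 200.4 194.1] F [-1.83  0.75  5.95] gap 0.223 t 5.4 j [ 0.34 -0.08  2.24 -0.    0.97  0.08] R33
```

View pics/t5.png

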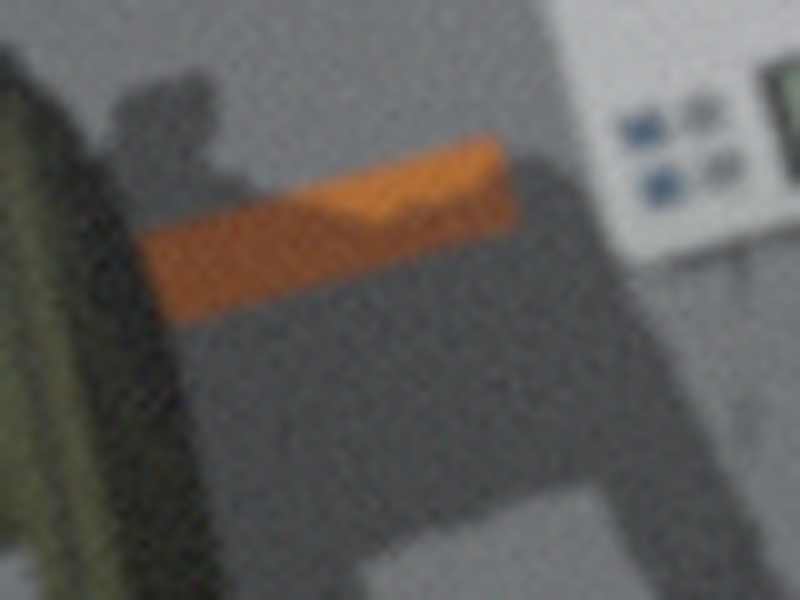

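Run:
```python
from h import *
t=snapshot("top")
P=lambda x,y,z:onz(t,(x+.5)/10-.5+200,(y+.5)/10-.5+260,z)
a,b=P(500,135,1.5),P(522,222,1.5); tip=(a+b)/2; print(a,b,tip)
# upper edge: from (140,237) near z ~ 11 ; lower (172,326)
c,d=P(140,237,11),P(172,326,11); m=(c+d)/2; print(c,d,m, "ang",np.degrees(np.arctan2(*(tip-m)[1::-1])), np.linalg.norm(a-b))
foot=np.array([443.7,51.6]); dr=np.array([np.sin(.262),-np.cos(.262)]); n=np.array([dr[1],-dr[0]])
v=foot-tip[:2]; print("along",v@dr,"lateral(n)",v@n, n)
```

```text
[446.17079227 101.09388699   1.5       ] [423.94938308  95.80872497   1.5       ] [435.06008768  98.45130598   1.5       ]
[422.11450269 192.407597    11.        ] [399.53585419 184.44962987  11.        ] [410.82517844 188.42861344  11.        ] ang -74.9254264272619 22.841277634374467
along 47.49030092980076 lateral(n) 3.790023034004628 [-0.96587388 -0.25901282]
```

>>> {"op": "apply_moves", "data": {"deltas": [[[0, -0.0015, -0.001], 0], [[0, -0.003, -0.001], 0], [[-0.01, -0.0032, -0.001], 0], [[-0.02, -0.0032, -0.001], 0], [[-0.025, -0.0032, -0.001], 0]]}}

```text
t: 6.0
tool_pos: [408.8, 174.3, 194.8]
orientation: [0.003, 0.609, 0.793, 0.003]
wrist_force: [-0.2, -0.6, -0.1]
finger_gap: 0.225
```

```bash
cat > f.py <<'E'
from h import *
import sys
st=state(); dr=np.array([.259,-.966]); n=np.array([-.966,-.259])
p=st["tool_pos"]; tip0=(p[:2]-[405.4,200.4])
print("t",st["t"],"pos",np.round(p,2),"adv",round(tip0@dr,1),"lat",round(tip0@n,1),"push(resist)",round(-st["wrist_force"][:2]@dr,2),"F",np.round(st["wrist_force"],2),"M",np.round(st["moment"],2),"gap",round(st["finger_gap"],3))
E
python3 f.py
```

```text
t 6.0 pos [408.82 174.28 194.78] adv 26.1 lat 3.5 push(resist) -0.54 F [-0.17 -0.61 -0.14] M [ 0.   -0.01 -0.05] gap 0.225
```

>>> {"op": "apply_moves", "data": {"deltas": [[[-0.004, 0, 0.0006], 0], [[-0.008, 0, 0.0006], 0], [[-0.012, 0, 0.0006], 0], [[-0.012, 0, 0.0006], 0]]}}

```text
t: 6.4
tool_pos: [412.1, 162.3, 194.2]
orientation: [0.003, 0.609, 0.793, 0.003]
wrist_force: [0.2, 0.3, -0.0]
finger_gap: 0.229
```

```bash
python3 f.py
```

```text
t 6.4 pos [412.08 162.27 194.24] adv 38.6 lat 3.4 push(resist) 0.19 F [ 0.21  0.25 -0.02] M [-0.15 -0.02 -0.02] gap 0.229
```

>>> {"op": "apply_moves", "data": {"deltas": [[[-0.003, 0, 0.0004], 0], [[-0.006, 0, 0.0004], 0], [[-0.008, 0, 0.0004], 0], [[-0.008, 0, 0.0004], 0]]}}

```text
t: 6.8
tool_pos: [414.4, 154.4, 194.1]
orientation: [0.003, 0.609, 0.793, 0.003]
wrist_force: [-0.7, 1.5, 2.0]
finger_gap: 0.23
```

```bash
python3 f.py
```

```text
t 6.8 pos [414.4  154.45 194.13] adv 46.7 lat 3.2 push(resist) 1.6 F [-0.68  1.47  2.02] M [ 0.13  0.06 -0.01] gap 0.23
```

>>> {"op": "apply_moves", "data": {"deltas": [[[-0.003, 0, 0.0], 0], [[-0.006, 0, 0.0], 0], [[-0.009, 0, 0.0], 0], [[-0.01, 0, 0.0], 0], [[-0.01, 0, 0.0], 0]]}}

```text
t: 7.3
tool_pos: [417.1, 144.5, 194.1]
orientation: [0.003, 0.609, 0.793, 0.003]
wrist_force: [0.3, 1.5, 2.5]
finger_gap: 0.227
```

```bash
python3 f.py
python3 - <<'E'
from h import *
t=snapshot("top"); crop(t,215,190,130,110,6,"t6.png")
E
```

```text
t 7.3 pos [417.07 144.52 194.14] adv 57.0 lat 3.2 push(resist) 1.35 F [0.29 1.48 2.52] M [0.15 0.08 0.02] gap 0.227
```

View pics/t6.png

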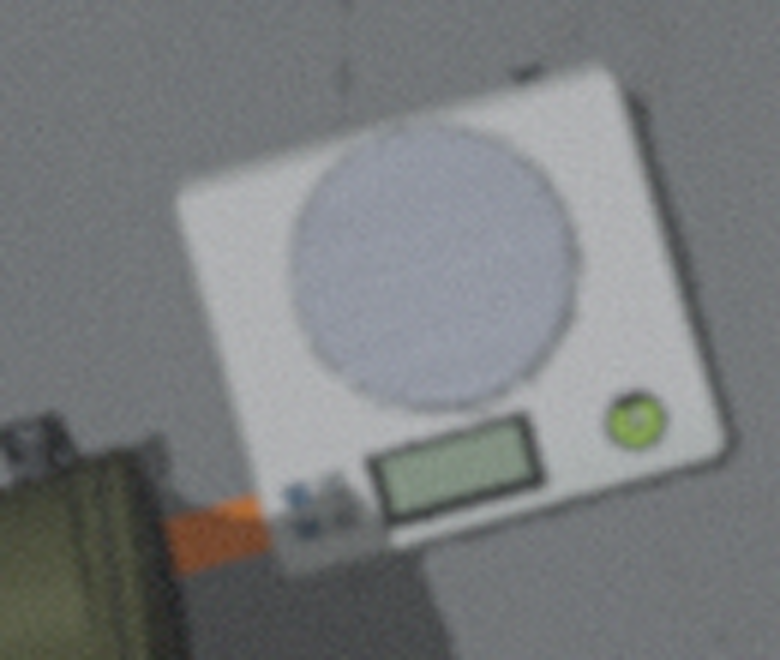

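>>> {"op": "apply_moves", "data": {"deltas": [[[-0.004, 0, 0.0], 0], [[-0.008, 0, 0.0], 0], [[-0.012, 0, 0.0], 0], [[-0.014, 0, 0.0], 0], [[-0.014, 0, 0.0], 0]]}}

```text
t: 7.85
tool_pos: [420.8, 130.5, 194.1]
orientation: [0.004, 0.609, 0.793, 0.003]
wrist_force: [0.1, 1.0, 1.9]
finger_gap: 0.224
```

```bash
python3 f.py
```

```text
t 7.85 pos [420.78 130.53 194.12] adv 71.5 lat 3.2 push(resist) 0.97 F [0.13 1.04 1.86] M [ 0.07  0.01 -0.02] gap 0.224
```

>>> {"op": "apply_moves", "data": {"deltas": [[[-0.003, 0, 0.0], 0], [[-0.006, 0, 0.0], 0], [[-0.009, 0, 0.0], 0], [[-0.01, 0, 0.0], 0], [[-0.01, 0, 0.0], 0]]}}

```text
t: 8.35
tool_pos: [423.4, 120.7, 194.1]
orientation: [0.004, 0.609, 0.793, 0.003]
wrist_force: [-1.4, 2.2, 1.6]
finger_gap: 0.229
```

```bash
python3 f.py
python3 - <<'E'
from h import *
t=snapshot("top"); crop(t,215,190,130,110,6,"t7.png")
E
```

```text
t 8.35 pos [423.38 120.68 194.12] adv 81.7 lat 3.3 push(resist) 2.45 F [-1.39  2.16  1.61] M [0.27 0.1  0.03] gap 0.229
```

View pics/t7.png

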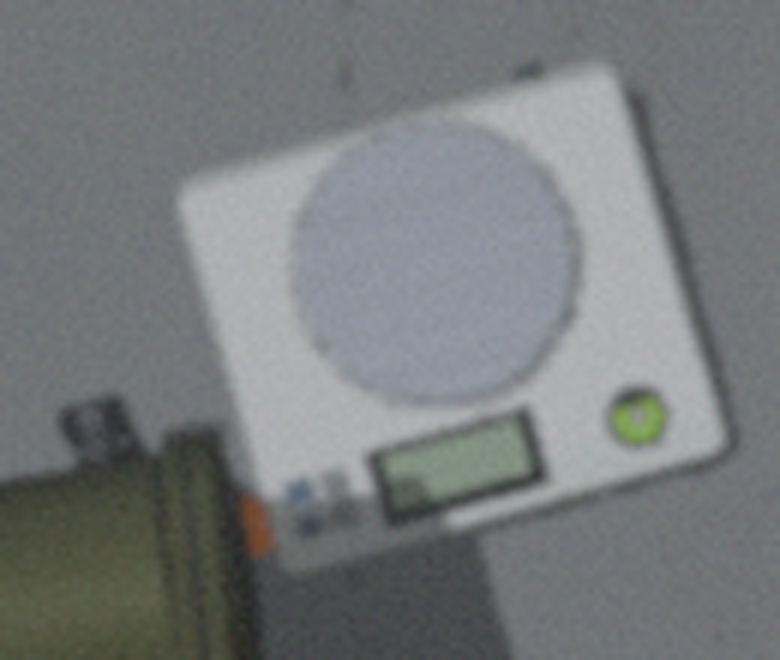

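>>> {"op": "apply_moves", "data": {"deltas": [[[-0.002, 0, 0.0], 0], [[-0.004, 0, 0.0], 0], [[-0.005, 0, 0.0], 0], [[-0.005, 0, 0.0], 0]]}}

```text
t: 8.8
tool_pos: [424.6, 116.2, 194.1]
orientation: [0.003, 0.609, 0.793, 0.003]
wrist_force: [-1.3, 6.3, 3.0]
finger_gap: 0.225
```

```bash
python3 f.py
```

```text
t 8.8 pos [424.55 116.24 194.13] adv 86.3 lat 3.3 push(resist) 6.42 F [-1.31  6.29  2.96] M [0.91 0.27 0.03] gap 0.225
```

>>> {"op": "apply_moves", "data": {"deltas": [[[-0.002, 0, 0.0], 0], [[-0.004, 0, 0.0], 0], [[-0.005, 0, 0.0], 0], [[-0.005, 0, 0.0], 0]]}}

```text
t: 9.2
tool_pos: [425.5, 112.4, 194.1]
orientation: [0.002, 0.61, 0.793, 0.004]
wrist_force: [-1.9, 11.3, 3.0]
finger_gap: 0.224
```

```bash
python3 f.py
python3 - <<'E'
from h import *
t=snapshot("top"); crop(t,305,240,32,28,20,"t8.png")
s=snapshot("scene"); crop(s,230,180,120,100,6,"s8.png")
E
```

```text
t 9.2 pos [425.54 112.37 194.13] adv 90.3 lat 3.3 push(resist) 11.35 F [-1.86 11.25  2.98] M [1.59 0.49 0.03] gap 0.224
```

View pics/t8.png

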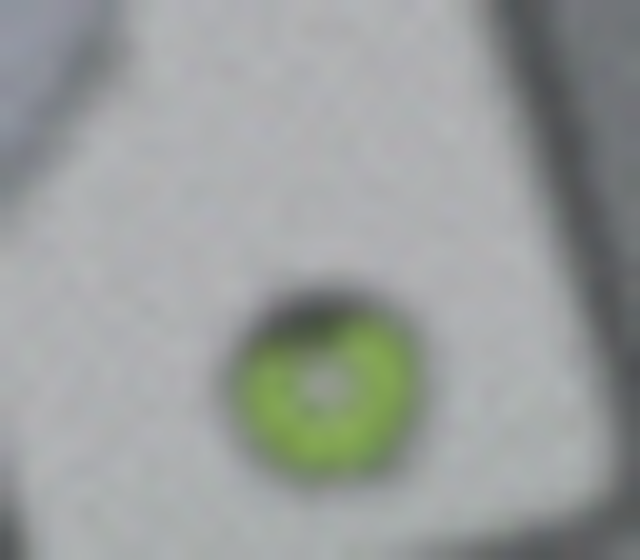

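View pics/s8.png

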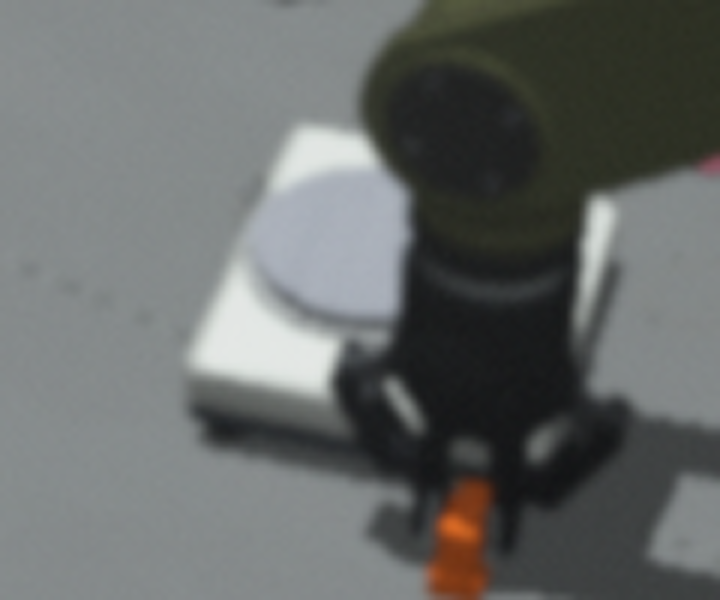

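```bash
python3 - <<'E'
from h import *
t=snapshot("top"); f=np.load("first.npz")["t"]
def bub(im):
    c=im[240:268,305:337].astype(float)
    g=(c[...,1]-c[...,2]); m=(g>40).astype(np.uint8)
    cs=max(cv2.findContours(m,0,cv2.CHAIN_APPROX_NONE)[0],key=cv2.contourArea)
    (cx,cy),r=cv2.minEnclosingCircle(cs); M=cv2.moments(cv2.convexHull(cs))
    dx,dy=np.mgrid[0:28,0:32][1],np.mgrid[0:28,0:32][0]
    ins=np.hypot(dx-cx,dy-cy)<r-1
    w=np.clip(60-g,0,None)*ins*(c[...,2]>70)*(c.min(2)>75)
    return (305+cx,240+cy,r),(305+(w*dx).sum()/w.sum(),240+(w*dy).sum()/w.sum())
def pan(im):
    c=im[195:275,250:325].astype(float); m=((c[...,2]-c[...,0]>12)).astype(np.uint8)
    m=cv2.morphologyEx(cv2.morphologyEx(m,cv2.MORPH_CLOSE,np.ones((5,5))),cv2.MORPH_OPEN,np.ones((7,7)))
    cs=max(cv2.findContours(m,0,cv2.CHAIN_APPROX_NONE)[0],key=cv2.contourArea); e=cv2.fitEllipse(cv2.convexHull(cs)); return e[0][0]+250,e[0][1]+195,e[1]
for im in (f,t["img"]): print(bub(im),pan(im))
a=cv2.resize(f[240:268,305:337,::-1],None,fx=10,fy=10,interpolation=cv2.INTER_CUBIC);b=cv2.resize(t["img"][240:268,305:337,::-1],None,fx=10,fy=10,interpolation=cv2.INTER_CUBIC)
cv2.imwrite("pics/bb.png",np.hstack([a,b]))
E
python3 f.py
```

```text
((320.5, 260.5, 3.8079864978790283), (np.float64(320.4186046511628), np.float64(259.11240310077517))) (286.5225372314453, 234.96590042114258, (44.8000602722168, 45.776912689208984))
((321.0, 259.5, 4.031229019165039), (np.float64(320.7005813953488), np.float64(258.48837209302326))) (287.15886306762695, 233.3773078918457, (45.012943267822266, 45.34446716308594))
t 9.35 pos [425.52 112.42 194.14] adv 90.2 lat 3.3 push(resist) 10.98 F [-1.92 10.85  2.69] M [1.57 0.46 0.01] gap 0.226
```

View pics/bb.png

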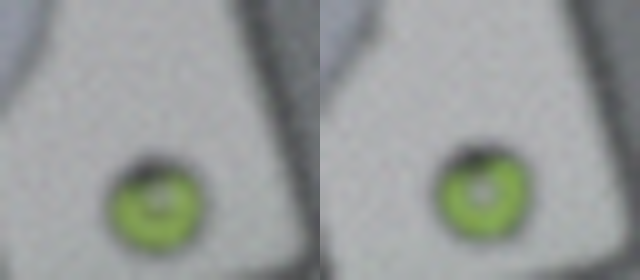

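>>> {"op": "apply_moves", "data": {"deltas": [[[0, 0, 0], 0], [[0, 0, 0], 0], [[0, 0, 0], 0], [[0, 0, 0], 0]], "gripper": 0.6}}

```text
t: 9.75
tool_pos: [425.5, 112.1, 193.9]
orientation: [0.002, 0.61, 0.793, 0.004]
wrist_force: [-0.3, -0.2, -0.2]
finger_gap: 0.605
```

```bash
python3 f.py
```

```text
t 9.75 pos [425.45 112.13 193.91] adv 90.5 lat 3.5 push(resist) -0.12 F [-0.3  -0.2  -0.17] M [ 0.01 -0.05 -0.01] gap 0.605
```

Released, and no residual force is left. I'll raise the arm straight up and step aside to look.

>>> {"op": "apply_moves", "data": {"deltas": [[[0, 0, -0.03], 0], [[0, 0, -0.07], 0], [[0, 0, -0.12], 0], [[0, 0, -0.16], 0], [[0, 0, -0.2], 0]]}}

```text
t: 10.25
tool_pos: [423.7, 111.1, 395.9]
orientation: [0.002, 0.61, 0.793, 0.004]
wrist_force: [1.1, 0.1, 0.2]
finger_gap: 0.601
```

>>> {"op": "apply_moves", "data": {"deltas": [[[0, -0.03, 0], 0], [[0.03, -0.06, 0], 0], [[0.07, -0.07, 0], 0], [[0.11, -0.07, 0], 0], [[0.15, -0.07, 0], 0]]}}

```text
t: 10.75
tool_pos: [316.6, 239.0, 395.8]
orientation: [0.003, 0.61, 0.792, 0.005]
wrist_force: [1.2, 0.5, 0.5]
finger_gap: 0.598
```

```bash
python3 go.py 400 300 390 105
python3 - <<'E'
from h import *
t=snapshot("top"); crop(t,215,190,130,110,6,"t9.png")
s=snapshot("scene"); crop(s,250,190,95,80,7,"s9.png")
E
```

```text
delta [0.0377 0.0961 0.0069] turn -0.004 cur ang 104.8 pos [316.6 239.  395.8] F [1.24 0.48 0.46] gap 0.598 t 10.75 j [ 0.51 -0.48  2.19 -0.    1.42  0.25] R33
```

View pics/t9.png

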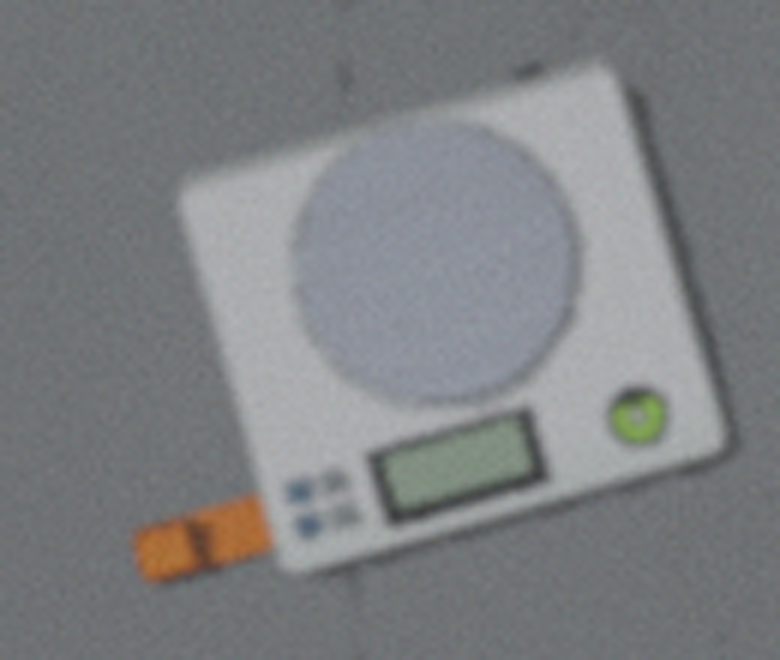

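View pics/s9.png

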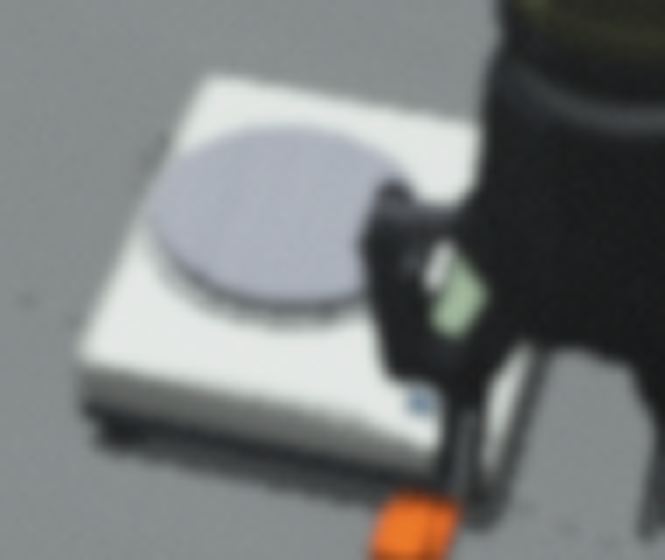

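Run:
```python
from h import *
t=snapshot("top"); crop(t,365,205,80,75,8,"t10.png")
s=snapshot("scene"); crop(s,320,145,60,70,8,"s10.png")
```

```text
(no output)
```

View pics/t10.png

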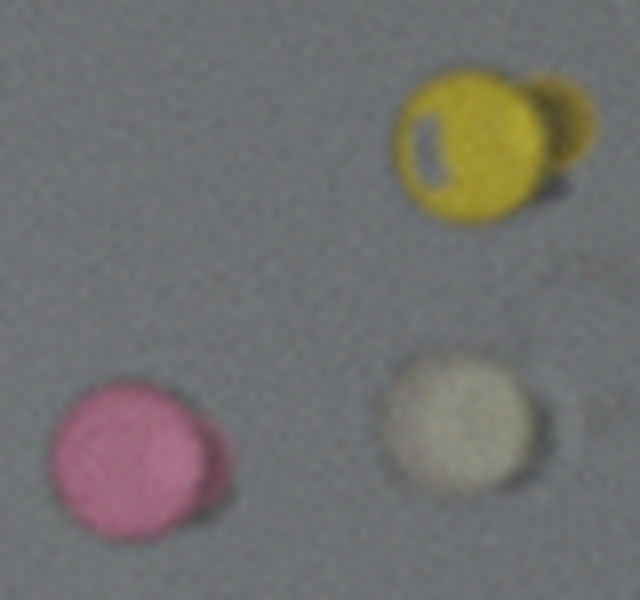

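View pics/s10.png

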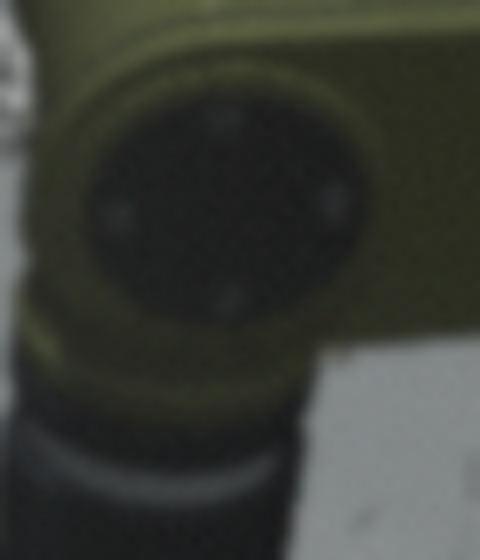

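Run:
```python
import numpy as np,cv2
f=np.load("first.npz")["s"][145:215,325:385,::-1]
cv2.imwrite("pics/s11.png",cv2.resize(f,None,fx=8,fy=8,interpolation=cv2.INTER_CUBIC))
```

```text
(no output)
```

View pics/s11.png

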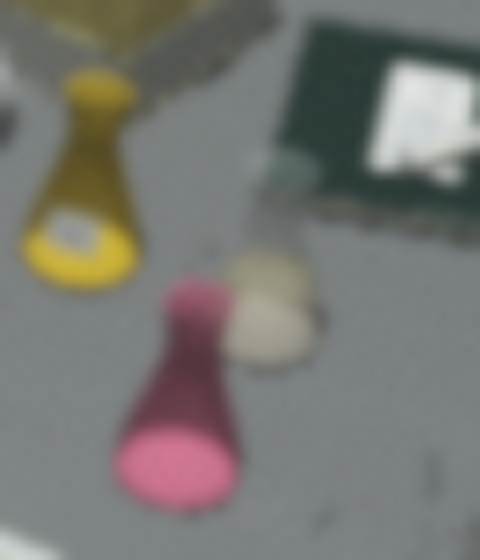

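Run:
```python
from h import *
t=snapshot("top"); s=snapshot("scene")
T=lambda x,y:((x+.5)/8-.5+365,(y+.5)/8-.5+205); S=lambda x,y:((x+.5)/8-.5+325,(y+.5)/8-.5+145)
print("foot top",onz(t,*T(459,422),0),"foot scene",onz(s,*S(260,328),0), "rim scene",onz(s,*S(295,162),85), "tri", tri(ray(t,*T(459,422)),ray(s,*S(262,328))))
print("yellow",onz(t,*T(472,147),0),onz(s,*S(80,247),0)); print("pink",onz(t,*T(132,460),0),onz(s,*S(179,466),0))
for p in ([470,-320,0],): print(proj(t,p))
```

```text
foot top [ 474.90844215 -344.70090731    0.        ] foot scene [ 4.77312940e+02 -3.46228398e+02 -1.13686838e-13] rim scene [ 473.84557761 -347.9490779    85.        ] tri (array([ 475.2533264 , -343.85835345,    2.27165225]), np.float64(0.7723890065700163))
yellow [ 564.03828255 -353.8443677     0.        ] [ 5.68123883e+02 -3.58610315e+02 -1.13686838e-13]
pink [ 465.98031142 -237.03167667    0.        ] [ 4.67423716e+02 -2.40242331e+02 -1.13686838e-13]
[412.69007533 259.51773218]
```

```bash
python3 go.py 475 -346 330 45
```

```text
delta [-0.6044  0.0023  0.0648] turn 1.044 cur ang 104.8 pos [317.8 237.6 395.3] F [ 0.8  -0.86  0.13] gap 0.598 t 11.05 j [ 0.51 -0.48  2.19 -0.    1.42  0.25] R33
```

>>> {"op": "apply_moves", "data": {"deltas": [[[-0.045, 0, 0], 0.08], [[-0.09, 0, 0], 0.16], [[-0.135, 0, 0], 0.24], [[-0.18, 0, 0], 0.32], [[-0.225, 0, 0], 0.4]], "gripper": 1.0}}

```text
t: 11.55
tool_pos: [375.1, 17.0, 395.3]
orientation: [0.002, 0.757, 0.653, 0.004]
wrist_force: [0.2, -0.3, -0.4]
finger_gap: 1.001
```

```bash
python3 go.py 475 -346 330 45
python3 - <<'E'
from h import *
s=snapshot("scene"); crop(s,250,190,95,80,7,"s12.png")
E
```

```text
delta [-0.3445  0.1518  0.0653] turn 0.637 cur ang 81.52 pos [375.1  17.  395.3] F [ 0.17 -0.3  -0.35] gap 1.001 t 11.55 j [-0.1  -0.54  2.23  0.    1.45  0.05] R33
```

View pics/s12.png

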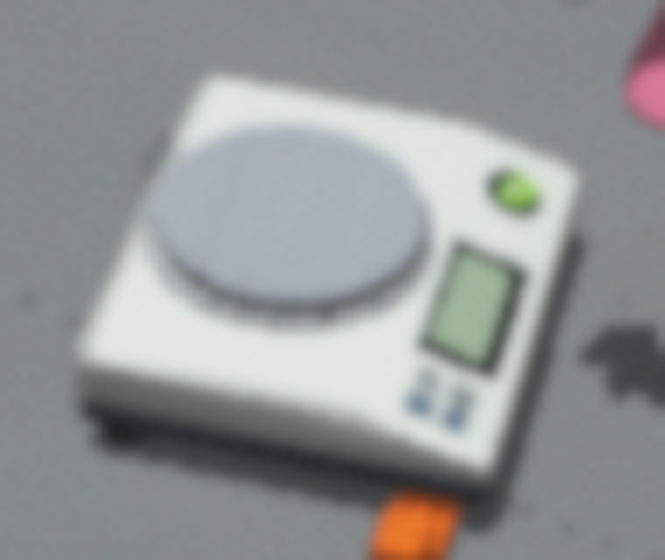

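Run:
```python
from bal import *
s=snapshot("scene"); t=snapshot("top")
def px(x,y,k,ox,oy): return ((x+.5)/k-.5+ox,(y+.5)/k-.5+oy)
BT=lambda x,y:px(x,y,6,215,190); BS=lambda x,y:px(x,y,7,250,190)
for n,a,b in (("FL",BT(285,573),BS(488,475)),("FR",BT(732,446),BS(580,175)),("BR",BT(608,65),BS(212,75)),("BL",BT(180,192),BS(80,352)),("pan",BT(436,262),BS(290,214))):
    print(n,tri(ray(t,*a),ray(s,*b)))
print(onz(t,287.16,233.38,70), onz(t,*BT(436,262),70), onz(s,*BS(290,214),70))
```

```text
FL (array([416.17596892,  66.94181084,  37.35762672]), np.float64(1.2700853117931037))
FR (array([ 464.7918283 , -118.19102993,   37.19408612]), np.float64(0.39725840669342294))
BR (array([621.56637018, -70.54740625,  57.41296047]), np.float64(0.2818296288461337))
BL (array([575.01570165, 107.28105498,  55.335977  ]), np.float64(3.2859711128278812))
pan (array([541.76201158,   2.06667175,  66.58396185]), np.float64(0.23987490097774783))
[541.11466467   2.22055284  70.        ] [541.42443593   1.99587567  70.        ] [540.01146489   5.69140548  70.        ]
```

The balance is level again. The front corners triangulate to z = 37.4 and 37.2 mm, against 26.8 and 37.8 before, and the bubble sits in its ring. Next is the flask.

>>> {"op": "apply_moves", "data": {"deltas": [[[-0.042, 0.018, 0], 0.12], [[-0.084, 0.037, 0], 0.24], [[-0.126, 0.055, 0], 0.36], [[-0.168, 0.074, 0], 0.48], [[-0.21, 0.092, 0], 0.6]]}}

```text
t: 12.2
tool_pos: [435.0, -206.3, 395.0]
orientation: [0.0, 0.918, 0.397, 0.004]
wrist_force: [0.3, 0.7, -0.3]
finger_gap: 1.0
```

```bash
python3 go.py 475 -346 330 45
```

```text
delta [-0.0748  0.1246  0.0649] turn 0.03 cur ang 46.73 pos [ 435.  -206.3  395. ] F [ 0.28  0.66 -0.32] gap 1.0 t 12.2 j [-0.56 -0.26  2.03  0.01  1.36  0.2 ] R33
```

>>> {"op": "apply_moves", "data": {"deltas": [[[-0.022, 0.037, 0.015], 0.03], [[-0.044, 0.074, 0.03], 0.03], [[-0.066, 0.11, 0.045], 0.03], [[-0.075, 0.125, 0.06], 0.03], [[-0.075, 0.125, 0.065], 0.03]]}}

```text
t: 12.7
tool_pos: [475.2, -347.6, 327.6]
orientation: [-0.001, 0.924, 0.382, 0.004]
wrist_force: [-0.4, 0.2, 0.1]
finger_gap: 0.997
```

```bash
python3 go.py 475 -346 232 45
python3 - <<'E'
from h import *
t=snapshot("top"); crop(t,365,205,80,75,8,"t13.png")
s=snapshot("scene"); crop(s,300,110,100,110,5,"s13.png")
E
```

```text
delta [ 0.0003 -0.0013  0.0956] turn -0.001 cur ang 44.92 pos [ 475.2 -347.6  327.6] F [-0.43  0.17  0.09] gap 0.997 t 12.7 j [-0.72  0.05  1.86  0.01  1.23  0.06] R33
```

View pics/t13.png

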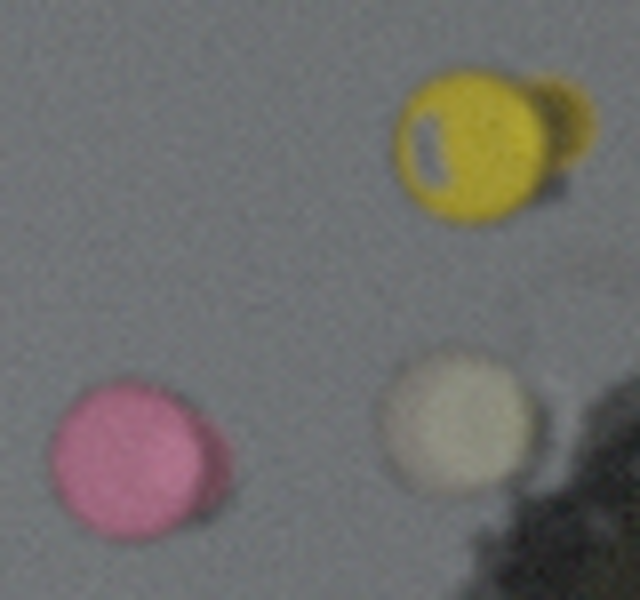

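View pics/s13.png

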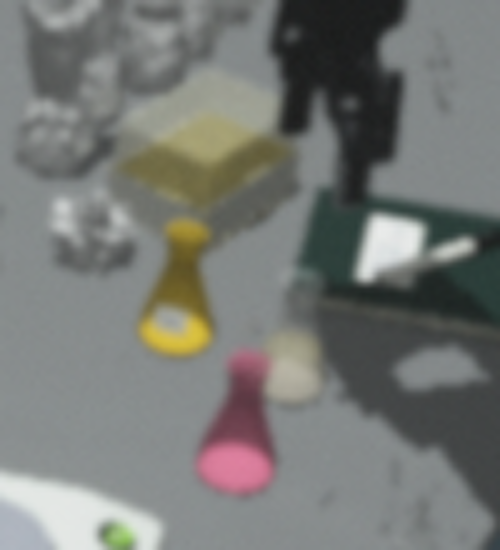

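Run:
```python
from h import *
s=snapshot("scene")
print(proj(s,[475.2,-347.6,165]), proj(s,[475,-346,85]), proj(s,[475,-346,0]), onz(s,360,166.5,85))
```

```text
[364.19654477 143.90027168] [360.88644522 164.98075414] [357.65908588 185.81449136] [ 473.95091129 -336.00960847   85.        ]
```

>>> {"op": "apply_moves", "data": {"deltas": [[[0, -0.001, 0.03], 0], [[0, -0.001, 0.06], 0], [[0, -0.001, 0.085], 0], [[0, -0.001, 0.096], 0], [[0, -0.001, 0.096], 0]]}}

```text
t: 13.35
tool_pos: [474.9, -343.0, 232.8]
orientation: [-0.001, 0.923, 0.384, 0.004]
wrist_force: [-0.1, 0.2, -0.1]
finger_gap: 1.0
```

```bash
python3 go.py 475 -346 232 45
python3 - <<'E'
from h import *
s=snapshot("scene"); crop(s,310,120,90,90,7,"s14.png")
E
```

```text
delta [-0.0021  0.0022  0.0008] turn 0.002 cur ang 45.13 pos [ 474.9 -343.   232.8] F [-0.11  0.18 -0.11] gap 1.0 t 13.35 j [-0.72  0.15  1.93  0.01  1.06  0.06] R33
```

View pics/s14.png

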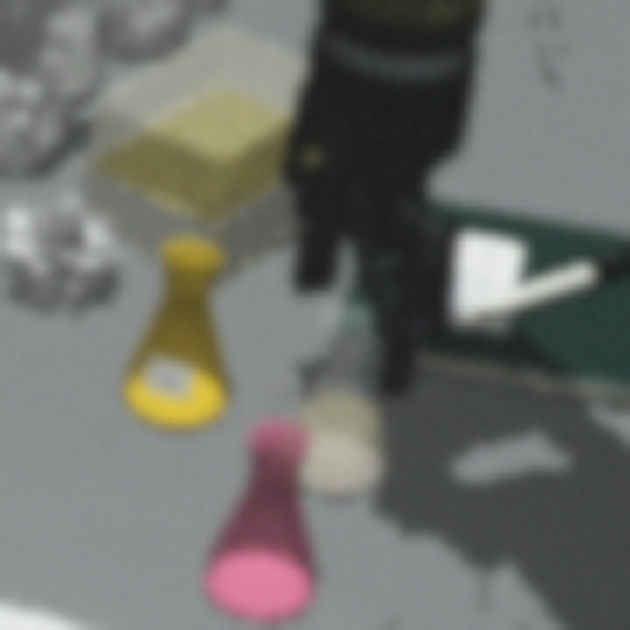

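>>> {"op": "apply_moves", "data": {"deltas": [[[-0.002, 0.0015, 0], 0], [[-0.002, 0.0015, 0], 0]]}}

```text
t: 13.6
tool_pos: [475.7, -346.8, 236.6]
orientation: [0.002, 0.923, 0.384, 0.005]
wrist_force: [-0.0, 0.1, 0.3]
finger_gap: 0.999
```

>>> {"op": "apply_moves", "data": {"deltas": [[[0, 0, 0], 0], [[0, 0, 0], 0], [[0, 0, 0], 0], [[0, 0, 0], 0], [[0, 0, 0], 0]], "gripper": 0.0, "force": 20}}

```text
t: 14.1
tool_pos: [475.8, -346.8, 236.9]
orientation: [0.002, 0.923, 0.384, 0.005]
wrist_force: [-0.6, 0.6, 3.3]
finger_gap: 0.389
```

>>> {"op": "apply_moves", "data": {"deltas": [[[0, 0, -0.005], 0], [[0, 0, -0.015], 0], [[0, 0, -0.03], 0], [[0, 0, -0.05], 0], [[0, 0, -0.06], 0]]}}

```text
t: 14.6
tool_pos: [475.7, -347.3, 300.2]
orientation: [0.004, 0.923, 0.384, 0.006]
wrist_force: [0.3, 0.1, -0.2]
finger_gap: 0.388
```

```bash
python3 go.py 541.3 2.3 420 45
python3 - <<'E'
from h import *
s=snapshot("scene"); crop(s,310,100,90,110,6,"s15.png")
E
```

```text
delta [ 0.2951 -0.1988 -0.1195] turn 0.002 cur ang 45.13 pos [ 475.7 -347.3  300.2] F [ 0.28  0.08 -0.21] gap 0.388 t 14.6 j [-0.72  0.08  1.88  0.01  1.17  0.06] R33
```

View pics/s15.png

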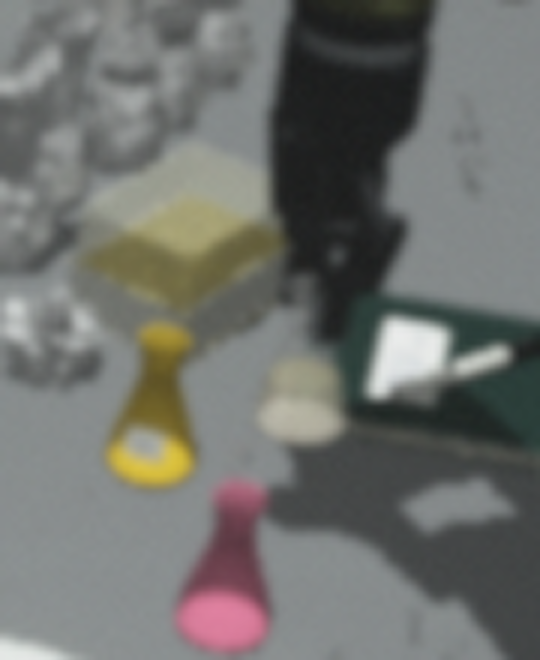

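>>> {"op": "apply_moves", "data": {"deltas": [[[0, 0, -0.02], 0], [[0, 0, -0.045], 0], [[0, 0, -0.07], 0], [[0.015, -0.01, -0.085], 0], [[0.04, -0.027, -0.09], 0]]}}

```text
t: 15.15
tool_pos: [483.8, -300.0, 393.9]
orientation: [0.006, 0.924, 0.383, 0.008]
wrist_force: [-0.5, 0.7, -0.6]
finger_gap: 0.39
```

```bash
python3 go.py 541.3 2.3 370 45
```

```text
delta [ 0.2541 -0.1736  0.0234] turn -0.0 cur ang 44.99 pos [ 483.8 -300.   393.9] F [-0.46  0.66 -0.59] gap 0.39 t 15.15 j [-0.65 -0.05  1.85  0.01  1.33  0.13] R33
```

>>> {"op": "apply_moves", "data": {"deltas": [[[0.04, -0.027, 0.0], 0], [[0.08, -0.055, 0.0], 0], [[0.12, -0.082, 0], 0], [[0.16, -0.11, 0], 0], [[0.2, -0.137, 0.0], 0]]}}

```text
t: 15.65
tool_pos: [527.8, -58.9, 393.1]
orientation: [0.006, 0.924, 0.383, 0.008]
wrist_force: [0.3, -0.3, -1.1]
finger_gap: 0.388
```

```bash
python3 go.py 541.3 2.3 370 45
```

```text
delta [ 0.0526 -0.0341  0.0231] turn 0.0 cur ang 45.0 pos [527.8 -58.9 393.1] F [ 0.31 -0.25 -1.13] gap 0.388 t 15.65 j [-0.21 -0.14  1.93 -0.    1.33  0.57] R33
```

>>> {"op": "apply_moves", "data": {"deltas": [[[0.025, -0.017, 0.01], 0], [[0.045, -0.03, 0.02], 0], [[0.053, -0.034, 0.025], 0], [[0.053, -0.034, 0.025], 0], [[0.053, -0.034, 0.025], 0]]}}

```text
t: 16.15
tool_pos: [541.6, 2.2, 368.1]
orientation: [0.006, 0.924, 0.383, 0.007]
wrist_force: [0.8, -0.0, -1.5]
finger_gap: 0.386
```

```bash
python3 go.py 541.3 2.3 325 45
python3 - <<'E'
from h import *
t=snapshot("top"); crop(t,225,190,130,110,6,"t16.png")
s=snapshot("scene"); crop(s,250,150,100,120,5,"s16.png")
E
```

```text
delta [-0.0005 -0.001   0.0431] turn -0.0 cur ang 45.0 pos [541.6   2.2 368.1] F [ 0.76 -0.01 -1.53] gap 0.386 t 16.15 j [-0.09 -0.09  1.93 -0.    1.28  0.69] R33
```

View pics/t16.png

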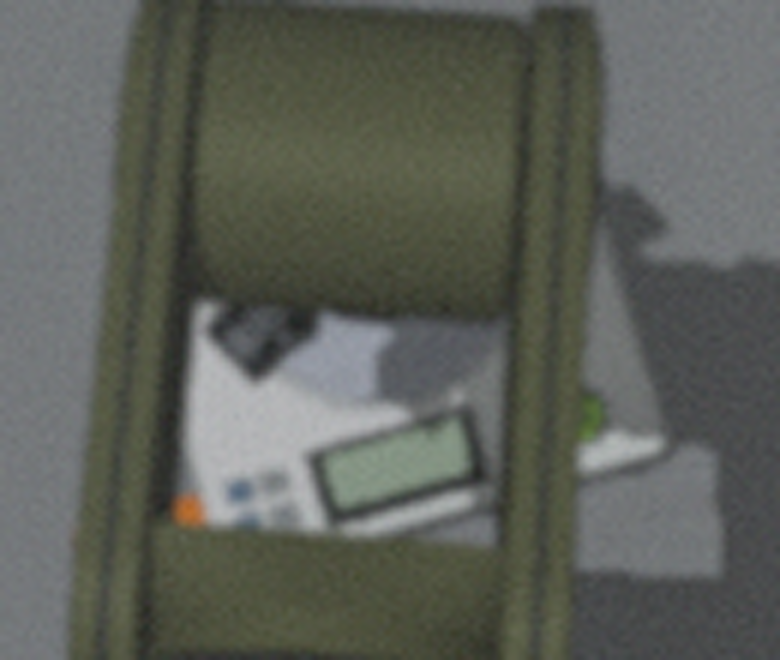

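View pics/s16.png

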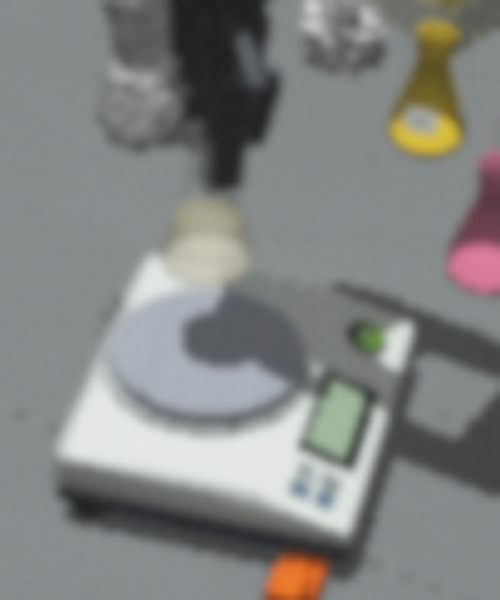

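```bash
python3 - <<'E'
from h import *
from scipy.spatial.transform import Rotation as Ro
s=snapshot("scene"); st=state(); w,a,b,c=st["orientation"]; R=Ro.from_quat([a,b,c,w]).as_matrix()
print("tool z",R[:,2]); ft=st["tool_pos"]+R[:,2]*236.9; print(ft, proj(s,ft), proj(s,[541.3,2.3,70])); print(onz(s,291,201.7,ft[2]))
E
python3 go.py 541.3 2.3 310 45
```

```text
tool z [ 0.01933786 -0.00523603 -0.9997993 ]
[5.46373276e+02 2.10182923e-01 1.31875197e+02] [290.8981395  201.30275398] [291.1917791 219.3369319]
[545.252655     1.61689951 131.87519718]
delta [-0.0003 -0.002   0.0587] turn -0.002 cur ang 44.91 pos [541.8   1.5 368.7] F [ 0.41  0.12 -0.63] gap 0.388 t 16.3 j [-0.1  -0.1   1.93 -0.    1.28  0.69] R33
```

```bash
python3 go.py 537.8 2.3 316 45
```

```text
delta [-0.0028 -0.0043  0.0526] turn -0.002 cur ang 44.91 pos [541.8   1.5 368.7] F [ 0.41  0.12 -0.63] gap 0.388 t 16.3 j [-0.1  -0.1   1.93 -0.    1.28  0.69] R33
```

>>> {"op": "apply_moves", "data": {"deltas": [[[-0.001, -0.002, 0.016], 0], [[-0.002, -0.004, 0.032], 0], [[-0.003, -0.0043, 0.045], 0], [[-0.003, -0.0043, 0.052], 0], [[-0.003, -0.0043, 0.052], 0]]}}

```text
t: 16.8
tool_pos: [537.0, 2.1, 314.2]
orientation: [0.005, 0.924, 0.382, 0.006]
wrist_force: [0.1, 0.2, 0.5]
finger_gap: 0.391
```

>>> {"op": "apply_moves", "data": {"deltas": [[[0, 0, 0], 0], [[0, 0, 0], 0]]}}

```text
t: 17.0
tool_pos: [537.2, 2.1, 314.6]
orientation: [0.005, 0.924, 0.382, 0.006]
wrist_force: [0.7, -0.5, -0.1]
finger_gap: 0.389
```

```bash
python3 go.py 537.8 2.3 307 45
python3 - <<'E'
from h import *
from scipy.spatial.transform import Rotation as Ro
s=snapshot("scene"); st=state(); w,a,b,c=st["orientation"]; R=Ro.from_quat([a,b,c,w]).as_matrix()
print("tool z",R[:,2]); ft=st["tool_pos"]+R[:,2]*236.9; print(ft, proj(s,ft), proj(s,[541.3,2.3,70]))
crop(s,260,170,70,80,8,"s17.png")
E
```

```text
delta [0.0005 0.0002 0.0076] turn -0.002 cur ang 44.9 pos [537.2   2.1 314.6] F [ 0.7  -0.51 -0.14] gap 0.389 t 17.0 j [-0.1  -0.05  1.99 -0.    1.19  0.69] R33
tool z [ 0.01640639 -0.00494098 -0.9998532 ]
[541.12934036   0.94028806  77.98211897] [291.59570007 216.95533837] [291.1917791 219.3369319]
```

View pics/s17.png

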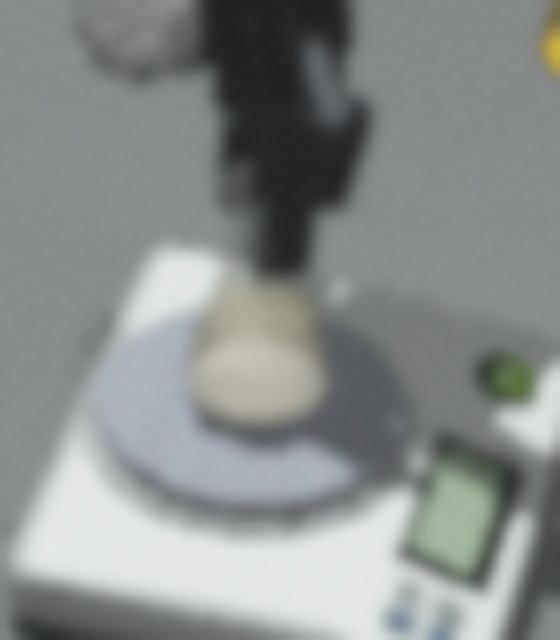

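>>> {"op": "apply_moves", "data": {"deltas": [[[0.0005, 0, 0.002], 0], [[0.0005, 0, 0.004], 0], [[0.0005, 0, 0.0055], 0], [[0.0005, 0, 0.006], 0]]}}

```text
t: 17.45
tool_pos: [537.6, 2.5, 308.6]
orientation: [0.005, 0.924, 0.382, 0.006]
wrist_force: [-0.1, 0.4, -0.5]
finger_gap: 0.392
```

>>> {"op": "apply_moves", "data": {"deltas": [[[0, 0, 0.0005], 0], [[0, 0, 0.001], 0]]}}

```text
t: 17.65
tool_pos: [537.6, 2.5, 307.5]
orientation: [0.005, 0.924, 0.382, 0.006]
wrist_force: [-1.2, -0.2, -1.0]
finger_gap: 0.39
```

>>> {"op": "apply_moves", "data": {"deltas": [[[0, 0, 0.0004], 0], [[0, 0, 0.0008], 0], [[0, 0, 0.0008], 0]]}}

```text
t: 17.95
tool_pos: [537.6, 2.5, 306.7]
orientation: [0.005, 0.924, 0.382, 0.006]
wrist_force: [0.2, -0.3, -0.6]
finger_gap: 0.391
```

>>> {"op": "apply_moves", "data": {"deltas": [[[0, 0, 0.0003], 0], [[0, 0, 0.0006], 0], [[0, 0, 0.0006], 0]]}}

```text
t: 18.25
tool_pos: [537.8, 2.5, 306.5]
orientation: [0.005, 0.924, 0.382, 0.007]
wrist_force: [-0.8, -0.0, 2.6]
finger_gap: 0.388
```

>>> {"op": "apply_moves", "data": {"deltas": [[[0, 0, 0], 0], [[0, 0, 0], 0], [[0, 0, 0], 0]], "gripper": 0.45}}

```text
t: 18.55
tool_pos: [537.7, 2.5, 306.4]
orientation: [0.005, 0.924, 0.382, 0.007]
wrist_force: [-0.5, -0.2, 0.3]
finger_gap: 0.452
```

>>> {"op": "apply_moves", "data": {"deltas": [[[0, 0, 0], 0], [[0, 0, 0], 0], [[0, 0, 0], 0], [[0, 0, 0], 0]], "gripper": 0.8}}

```text
t: 18.95
tool_pos: [537.7, 2.5, 306.4]
orientation: [0.005, 0.924, 0.382, 0.007]
wrist_force: [0.1, 0.3, -0.1]
finger_gap: 0.799
```

Run:
```python
from h import *
s=snapshot("scene"); crop(s,260,170,70,80,8,"s18.png"); print(state()["wrist_force"],state()["finger_gap"])
```

```text
[ 0.36178718 -0.44705316 -0.55624346] 0.7993692871261451
```

View pics/s18.png

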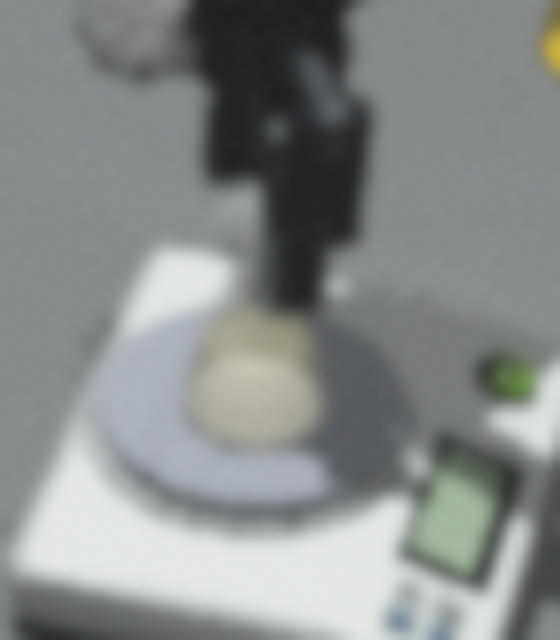

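The flask stands on the pan with its foot at crop pixel (257,400), against (253,399) for the pan centre. I'm withdrawing straight up, then to the side.

>>> {"op": "apply_moves", "data": {"deltas": [[[0, 0, -0.015], 0], [[0, 0, -0.045], 0], [[0, 0, -0.085], 0], [[0, 0, -0.12], 0], [[0, 0, -0.14], 0]]}}

```text
t: 19.5
tool_pos: [535.6, 3.2, 451.9]
orientation: [0.007, 0.924, 0.382, 0.01]
wrist_force: [0.4, -0.9, 0.6]
finger_gap: 0.799
```

>>> {"op": "apply_moves", "data": {"deltas": [[[-0.035, 0.025, 0], 0], [[-0.07, 0.05, 0], 0], [[-0.105, 0.075, 0], 0], [[-0.14, 0.1, 0], 0], [[-0.175, 0.125, 0.0], 0]]}}

```text
t: 20.0
tool_pos: [499.1, -210.4, 453.9]
orientation: [0.008, 0.924, 0.382, 0.01]
wrist_force: [0.7, -0.9, 0.0]
finger_gap: 0.8
```

>>> {"op": "apply_moves", "data": {"deltas": [[[-0.035, 0.025, 0], 0], [[-0.07, 0.05, 0], 0], [[-0.105, 0.075, 0], 0], [[-0.105, 0.075, 0], 0], [[-0.105, 0.075, 0], 0]]}}

```text
t: 20.5
tool_pos: [477.4, -338.3, 455.0]
orientation: [0.008, 0.924, 0.381, 0.011]
wrist_force: [-0.3, 0.2, -0.1]
finger_gap: 0.798
```

Run:
```python
from h import *
t=snapshot("top"); crop(t,215,190,130,110,6,"t19.png")
s=snapshot("scene"); crop(s,240,160,110,110,6,"s19.png"); cv2.imwrite("pics/s20.png",s["img"][:,:,::-1]); print(state()["t"],state()["tool_pos"])
```

```text
20.6 [ 477.87570351 -336.80884596  454.79625195]
```

View pics/t19.png

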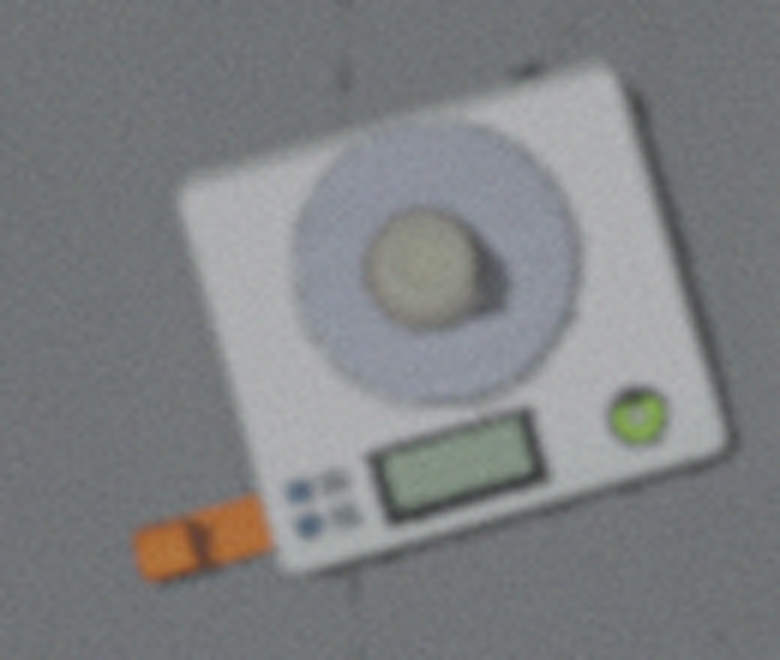

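View pics/s19.png

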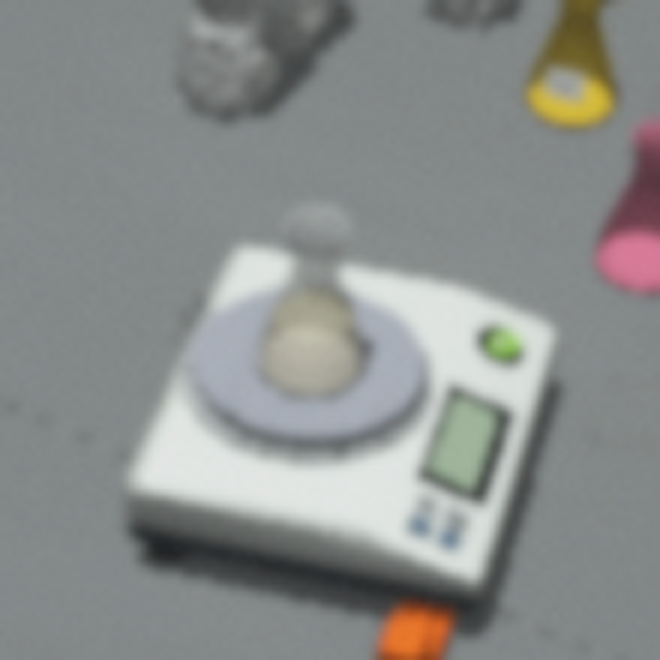

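View pics/s20.png

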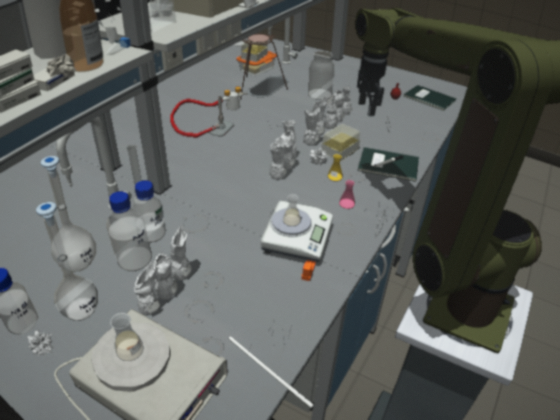

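Run:
```python
from h import *
t=snapshot("top"); crop(t,258,205,60,60,10,"t21.png"); crop(t,305,240,32,28,10,"b21.png")
print(proj(t,[541.3,2.3,70]), proj(t,[541.3,2.3,80]))
```

```text
[287.12543048 233.30424419] [287.09197178 233.02715437]
```

View pics/t21.png

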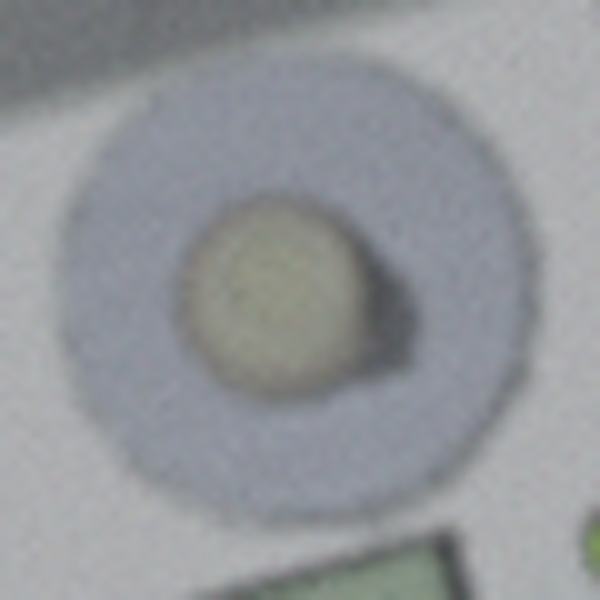

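View pics/b21.png

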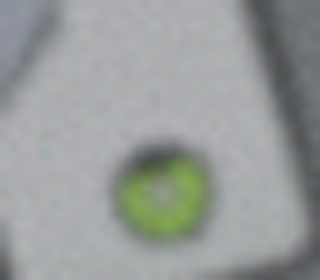

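Run:
```python
from h import *
print(state()["t"], state()["wrist_force"]); print(hand_in())
```

```text
20.65 [0.04314879 0.64995498 0.10172212]
the job is handed in; nothing more can be done
None
```

The job is handed in at 20.65 s. The balance stands level on the wedge, and the uncovered flask is upright on the pan.

- **Wedge:** I slid it under the short foot from the left until the push rose from about 1.5 N to about 11 N, then let go. A rise of 9 to 10 N is slightly above the expected 3 to 8 N, so the wedge is certainly tight and may be a touch over-tight.
- **Level:** The front corners now measure 37.4 and 37.2 mm high, against 26.8 and 37.8 mm before. The bubble sits in its ring with the flask on the pan. The rear corners read 57.4 and 55.3 mm, but the 55.3 reading is noisy. I checked from the pictures only and did not press the corners to feel for rocking.
- **Place:** The pan moved about as far as levelling alone should move it, so I saw no sign that the balance slid.
- **Flask:** I set it down with a light touch of about 3 N. It stands near the middle of the pan, but the two cameras disagree: the top view puts it 4 to 5 mm off centre towards the front left, the other view 1 to 2 mm. I left it there rather than grip it again.
- **Surroundings:** The last scene picture shows nothing knocked over, and the arm was well clear when I handed in.

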